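Close down the hot-air rework station

ROBOT

A 6-joint arm with a two-finger parallel gripper is mounted at the origin on the work surface. World frame = base frame: x ahead of the robot, y to its left, z up, the work surface at z = 0. Lengths are in mm, angles in rad, forces in N, time in s.
With the tool pointing down it reaches from about 350 to 875 mm from the base axis. Payload 4.2 kg.
Tool frame: the origin (TCP) lies at the very end of the fingers, on their centre line; the grasp point (between the pads) lies 19 mm behind it; z points along the fingers, y is the line along which they close (so a half turn about z gives the same grasp; the last joint's range is limited). The gripper opens to 85 mm and grips with 20 to 120 N. Pads are 22 mm wide; open, the fingers measure 114 mm over their backs; the gripper's body (76 mm by 85 mm) begins 54 mm behind the grasp point. The pads swing forward as they close: fully open they stand 13 mm farther back than shut.
Start: joints at [1.372, 0.385, 0.008, 0, -1.194, -0.259], TCP at [276.201, 560.636, 231.312] pointing down, gripper open.
Joint ranges: [-3.14, 3.14], [-1.21, 2.06], [-1.07, 1.41], [-3.16, 2.05], [-2.99, -0.16], [-3.1, 3.1]. Speed limits (rad/s): [2.79, 2.79, 3.14, 3.14, 3.14, 3.14].

INTERFACE

Orientations are given as a unit quaternion [x, y, z, w].
In Python, from bench import monitor, get_image, camera_info, job_done gives the robot as it stands.
- The arm moves only by the tool send_rows, never from a script. Its argument "series" is a list of rows, each a list of 3 entries, a list of its own where there are three numbers: the shift along the tool's x, y, z in mm, then the turn, a rotation vector about the tool's x, y, z in rad, then the finger opening in mm, from 0 to 85.4. A call has 1 to 8 rows; each row shifts and turns the commanded pose from where the row before left it, along the tool's axes as they then stand; what a row does not reach is not made up. A row lasts 1/10 s, in which the tool goes at most 50 mm and 8.59 degrees, less where a joint would pass 70% of its speed; a pose out of reach is approached as far as the arm can. A call with a gripper value outside its range is refused whole. The fingers move at their own pace and stop on an object; the grip force is fixed at half the most. Time passes only in rows, so rows that do not move let the fingers close. It gives the time, the measured TCP pose, the force, the opening and the grip force at its end, in the units of the state.
- monitor.read_state(): the state, without advancing time (a new reading comes with each control period).
- get_image(name): name is "scene" or "side" or "wrist"; returns the picture (480x640x3 uint8, red, green, blue); there is no depth.
- camera_info(name): a dict with "intrinsics" (3x3 intrinsics, pixels), "R" (3x3) and "t" (3): a world point X has camera coordinates R X + t. Camera axes: x right, y down, z forward; pixel columns grow to the right and rows downward; lengths in mm; the calibration is good to about 2 mm. A picture is of the moment at which its call begins: read the wrist's pose just before it. camera_info takes no time and is no camera call; for the wrist camera it gives the pose at the moment of the call.
- job_done(): hands the job in; it is judged then, once.
The state is a dict: "clock": time; "joints": joint angles; "joint_vel": joint speeds; "joint_efforts": joint torques, N m; "position": TCP position; "ee_rot": TCP orientation; "contact_force": force on the tool from outside, world axes, zero at the start; "wrist_torque": the same for the moment, N m; "gripper_width": finger opening in mm; "grasp_force": force on a finger pad.
Only numpy, scipy, OpenCV 4.12 (cv2) and the standard library are available. Lean on these libraries where they do the work, as an engineer would, in place of code of your own. Each camera call takes 0.05 s, during which the arm holds its last target. There are 200 camera calls.

TASK

Close down the rework bench: first, before putting anything away, turn the hot-air station's heat dial down so that its white pointer line stands at the orange cool-down mark, and leave it there. Then thread every nozzle ring that is out down the stepped post, widest first, each fully home on its own ledge, and move every screwdriver from the wooden block to an eyelet of the rack, shaft through the eyelet, hanging upright with its flange on the strip. Leave everything else on the bench where it is.

Things in the scene. Friction and masses are not known exactly. Their poses are not given: they have to be found in the camera images.
- station: blue hot-air station, fixed, 170 (x) x 220 (y) x 80 mm high; origin at the centre of its underside; the dial's axis is vertical and stands at x = -30 mm, y = 0 in its frame, on the white top panel
- dial (a joint): heat dial, angle in rad, range 0 to 5.0; at 0 its white pointer line points along the station's -x (to the robot's side), and it grows as the dial turns clockwise seen from above, so turning the heat down is anticlockwise; thin black ticks each 0.5 rad from 0 to 5; the orange cool-down mark is at 0.75. Stays where left (friction 0.03 N m).
- dial_grip (a point): point on the dial's axis: a black skirt 56 mm across carries a grip bar 42 mm long and 14 mm wide whose length lies along the pointer line; this point is in the middle of the grip bar's flanks, 111 mm above the table; the bar spans heights 87 to 119 mm
- cool_mark (a point): middle of the orange cool-down mark on the panel, 40 mm from the dial's axis
- post: stepped nozzle post, fixed; origin at the centre of its underside. Black foot 80 mm across, 10 mm high; then aluminium cylinders with bevelled tops: 32 mm across up to height 28 mm, 21 mm across up to 46, 10 mm across up to 68 (pointed over the last 6). Each ring stops at a ledge of its own; a ring blocks wider ones, so the widest goes on first
- nozzle_large: large nozzle ring: steel ring with a red band, 54 mm across, bore 35 mm, 16 mm high, about 90 g, lying flat on the bench; origin at the centre of its underside. Fully home its underside is 10 mm above the post's underside. May be absent
- nozzle_medium: medium nozzle ring: steel ring with a yellow band, 46 mm across, bore 24 mm, 16 mm high, about 70 g, lying flat on the bench; origin at the centre of its underside. Fully home its underside is 28 mm above the post's underside. May be absent
- nozzle_small: small nozzle ring: steel ring with a green band, 38 mm across, bore 13 mm, 16 mm high, about 50 g, lying flat on the bench; origin at the centre of its underside. Fully home its underside is 46 mm above the post's underside. May be absent
- driver_red: precision screwdriver with a red handle, standing upright in the wooden block at first. Origin at the end of its tip, z along it towards the handle. Steel shaft 6 mm thick (point 3 mm) from 0 to 60 mm, black flange 20 mm across from 60 to 65 mm, round handle 15 mm thick from 65 to 130 mm, end cap up to 136 mm; about 45 g. May be absent
- driver_blue: precision screwdriver with a blue handle, standing upright in the wooden block at first. Origin at the end of its tip, z along it towards the handle. Steel shaft 6 mm thick (point 3 mm) from 0 to 60 mm, black flange 20 mm across from 60 to 65 mm, round handle 15 mm thick from 65 to 130 mm, end cap up to 136 mm; about 45 g. May be absent
- driver_yellow: precision screwdriver with a yellow handle, standing upright in the wooden block at first. Origin at the end of its tip, z along it towards the handle. Steel shaft 6 mm thick (point 3 mm) from 0 to 60 mm, black flange 20 mm across from 60 to 65 mm, round handle 15 mm thick from 65 to 130 mm, end cap up to 136 mm; about 45 g. May be absent
- driver_white: precision screwdriver with a white handle, standing upright in the wooden block at first. Origin at the end of its tip, z along it towards the handle. Steel shaft 6 mm thick (point 3 mm) from 0 to 60 mm, black flange 20 mm across from 60 to 65 mm, round handle 15 mm thick from 65 to 130 mm, end cap up to 136 mm; about 45 g. May be absent
- block: wooden driver block, fixed, 50 (x) x 190 (y) x 70 mm high; origin at the centre of its underside; four blind holes 8 mm wide, 63 mm deep, in a row along its y, 45 mm apart; drivers stand in it with their flanges on its top, tips 10 mm above the bench
- rack: driver rack, fixed: an aluminium strip 45 (x) x 200 (y) mm on two end legs, its top 75 mm above the bench, strip 12 mm thick; origin at the centre of its underside; four eyelets in a row along its y, 45 mm apart. A driver hangs in an eyelet with its flange resting on the strip, its tip then 15 mm above the bench
- eyelet0 (a point): centre of the eyelet at y = -67.5 mm of the rack, at the strip's top; a vertical through hole 9 mm wide, marked with an orange ring
- eyelet1 (a point): centre of the eyelet at y = -22.5 mm of the rack, at the strip's top; a vertical through hole 9 mm wide, marked with an orange ring
- eyelet2 (a point): centre of the eyelet at y = 22.5 mm of the rack, at the strip's top; a vertical through hole 9 mm wide, marked with an orange ring
- eyelet3 (a point): centre of the eyelet at y = 67.5 mm of the rack, at the strip's top; a vertical through hole 9 mm wide, marked with an orange ring
- tweezers: steel tweezers 120 mm long, 9 mm wide, 8 mm high, lying along their x axis, loose; not part of the job, to be left where it is; origin at the centre of its underside
- flux: small white bottle, 32 mm across, 60 mm high, blue cap, loose; not part of the job, to be left where it is; origin at the centre of its underside
- solder: reel of solder standing flat, 60 mm across, 38 mm high, loose; not part of the job, to be left where it is; origin at the centre of its underside
- tip_tin: round dark tip-cleaner tin, 60 mm across, 29 mm high, loose; not part of the job, to be left where it is; origin at the centre of its underside
Not all that is in view belongs to the job. Leave any turquoise look-alike of the driver_yellow alone.

How it is judged (in metres and radians):
On the way:
1. the heat dial is turned to the orange cool-down mark while no ring is on the post and no driver is in the rack (value of joint dial between 0.62 and 0.88 rad and horizontal distance between each of nozzle_large, nozzle_medium, nozzle_small and post above 0.03 m and horizontal distance between each of driver_red, driver_blue, driver_yellow, driver_white and eyelet0 above 0.012 m and horizontal distance between each of driver_red, driver_blue, driver_yellow, driver_white and eyelet1 above 0.012 m and horizontal distance between each of driver_red, driver_blue, driver_yellow, driver_white and eyelet2 above 0.012 m and horizontal distance between each of driver_red, driver_blue, driver_yellow, driver_white and eyelet3 above 0.012 m), for 0.3 s.
At the end, for the whole second after the job is handed in: Dial at 0.75 +/- 0.13 rad; each ring level on the post, centred within 4 mm, within 3 mm of home height; each driver upright within 0.12 rad in an eyelet, its tip within 9 mm of the eyelet's axis, flange within 4 mm of the strip; all released and at rest (value of joint dial between 0.62 and 0.88 rad and z of nozzle_large in the frame of post between 0.007 and 0.013 m and horizontal distance between each of nozzle_large, nozzle_medium, nozzle_small and post below 0.004 m and angle between each of nozzle_large, nozzle_medium, nozzle_small's own z axis and vertical below 0.1 rad and linear speed of each of nozzle_large, nozzle_medium, nozzle_small, driver_red, driver_blue, driver_yellow, driver_white below 0.02 m/s and z of nozzle_medium in the frame of post between 0.025 and 0.031 m and z of nozzle_small in the frame of post between 0.043 and 0.049 m and z of driver_red in the frame of rack between 0.011 and 0.019 m and angle between each of driver_red, driver_blue, driver_yellow, driver_white's own z axis and vertical below 0.12 rad and (horizontal distance between driver_red and eyelet0 below 0.009 m or horizontal distance between driver_red and eyelet1 below 0.009 m or horizontal distance between driver_red and eyelet2 below 0.009 m or horizontal distance between driver_red and eyelet3 below 0.009 m) and z of driver_blue in the frame of rack between 0.011 and 0.019 m and (horizontal distance between driver_blue and eyelet0 below 0.009 m or horizontal distance between driver_blue and eyelet1 below 0.009 m or horizontal distance between driver_blue and eyelet2 below 0.009 m or horizontal distance between driver_blue and eyelet3 below 0.009 m) and z of driver_yellow in the frame of rack between 0.011 and 0.019 m and (horizontal distance between driver_yellow and eyelet0 below 0.009 m or horizontal distance between driver_yellow and eyelet1 below 0.009 m or horizontal distance between driver_yellow and eyelet2 below 0.009 m or horizontal distance between driver_yellow and eyelet3 below 0.009 m) and z of driver_white in the frame of rack between 0.011 and 0.019 m and (horizontal distance between driver_white and eyelet0 below 0.009 m or horizontal distance between driver_white and eyelet1 below 0.009 m or horizontal distance between driver_white and eyelet2 below 0.009 m or horizontal distance between driver_white and eyelet3 below 0.009 m)); the robot touches nothing.
It fails at once if a thing that is not part of the job is moved more than 30 mm (distance of any of tweezers, flux, solder, tip_tin from where it was at the start of the episode above 0.03 m).
Of nozzle_large, nozzle_medium, nozzle_small, driver_red, driver_blue, driver_yellow, driver_white only 6 to 7 are there at a start; the rules pass over those that are not, and their reading is None.
At some moment in a run one of nozzle_large, nozzle_medium, nozzle_small may be knocked a few centimetres aside while the robot is not near it.
It also fails if it takes over 208 s, if anything falls off the work surface, if the arm or the gripper's body presses on something with over 40 N, if the wrist force passes 120 N, or if a joint passes its speed limit or range.

## Working session

There is one attempt and no reset: what is moved stays moved. The work goes in short steps, Python scripts to look and compute and a tool call to move; the robot and the scene stay as the last step left them, time stands still between calls to the robot, and variables do not carry over. Pictures are saved under pics/ and viewed, at most 14 in all, crops included, and the job is handed in when it is done.

Besides the shell and the picture viewer there is one more tool, called after "Call:" as name(argument=value, ...), one argument or row to a line, values as JSON. send_rows: Moves the arm, as the interface text tells. Its arguments: {"type":"object","properties":{"series":{"type":"array"}},"required":["series"]}

```bash
mkdir -p pics; ls
python3 - <<'E'
from bench import monitor,get_image,camera_info
import cv2,numpy as np
print(monitor.read_state())
for n in("scene","side","wrist"):
    c=camera_info(n);print(n,np.round(c["intrinsics"],1).tolist(),np.round(c["R"],4).tolist(),np.round(c["t"],1).tolist())
    cv2.imwrite(f"pics/{n}0.png",get_image(n)[:,:,::-1])
E
```

```text
pics
{'clock': 0.0, 'joints': array([ 1.37157778e+00,  3.85544707e-01,  6.63594430e-03, -5.56776811e-04,
       -1.19400533e+00, -2.58592478e-01]), 'joint_vel': array([-0.0002482 , -0.00018538,  0.00103688, -0.00090844, -0.00098702,
       -0.00053792]), 'joint_efforts': array([-3.97905260e-04, -3.92289877e+01,  1.88394517e+01,  4.18602750e+00,
       -4.77122376e-03,  1.02427762e-05]), 'position': array([275.95395082, 560.12253345, 230.22412965]), 'ee_rot': array([ 9.73891441e-01, -2.27011612e-01, -2.27206525e-04,  1.06609503e-03]), 'contact_force': array([ 0.16046175, -0.21971171, -0.09781012]), 'wrist_torque': array([-0.04063457, -0.00453992,  0.05417716]), 'grasp_force': 0.0, 'gripper_width': 85.28739472430456}
scene [[542.1, 0.0, 312.8], [0.0, 542.1, 238.5], [0.0, 0.0, 1.0]] [[-0.4133, 0.9106, -0.0062], [0.7167, 0.3211, -0.6191], [-0.5618, -0.2603, -0.7853]] [244.5, -357.7, 1382.5]
side [[554.5, 0.0, 311.4], [0.0, 554.5, 230.5], [0.0, 0.0, 1.0]] [[0.9718, -0.2355, -0.0089], [-0.1258, -0.4862, -0.8648], [0.1993, 0.8415, -0.5021]] [-544.6, 151.6, 1005.2]
wrist [[369.6, 0.0, 322.7], [0.0, 369.6, 242.2], [0.0, 0.0, 1.0]] [[-0.4438, -0.8961, 0.0011], [-0.8575, 0.4251, 0.2897], [-0.26, 0.1276, -0.9571]] [625.1, -40.1, 379.1]
```

View pics/scene0.png

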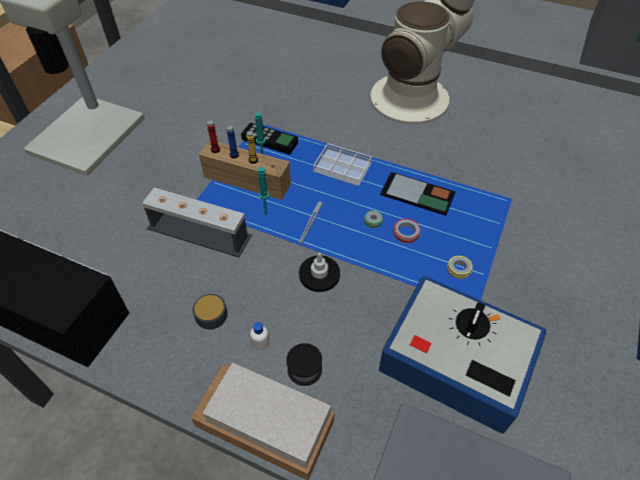

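View pics/side0.png

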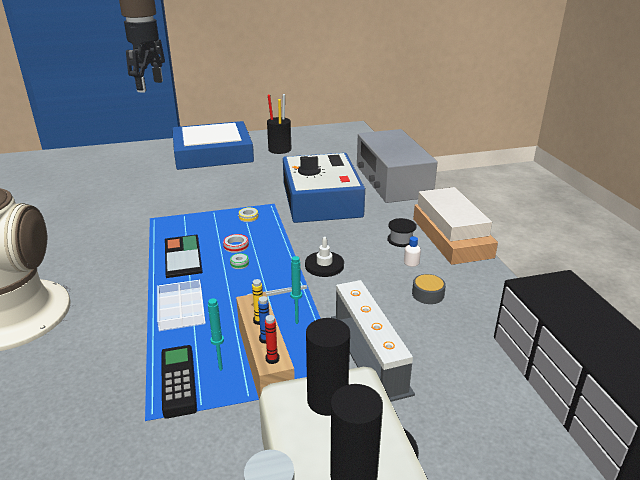

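View pics/wrist0.png

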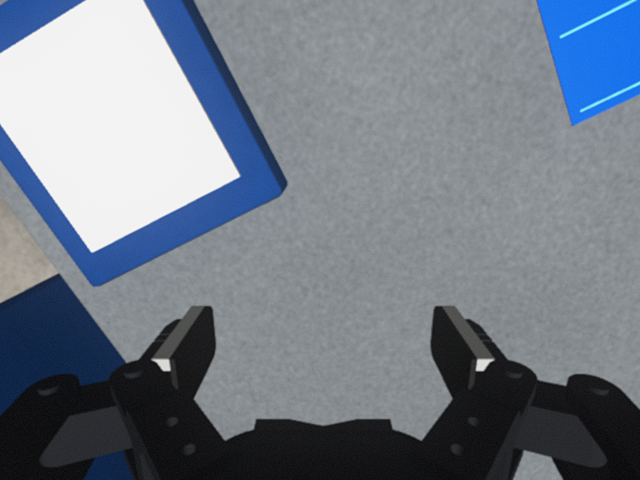

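Present: three rings and the red, blue and yellow drivers, with one block hole empty, so white is absent. Two turquoise look-alikes stand near the block, at scene pixels (259,125) and (263,190). Next I'll measure rough positions.

```bash
cat > h.py <<'E'
from bench import monitor,get_image,camera_info
import cv2,numpy as np
from scipy.spatial.transform import Rotation as Ro
def cam(n):
    c=camera_info(n);return np.array(c["intrinsics"]),np.array(c["R"]),np.array(c["t"])
def shot(n,save=None):
    C=cam(n);im=get_image(n)[:,:,::-1].copy()
    if save:cv2.imwrite(f"pics/{save}.png",im)
    return C,im
def ray(C,p):
    K,R,t=C;d=R.T@np.linalg.solve(K,[p[0],p[1],1]);return -R.T@t,d
def plane(C,p,z):
    o,d=ray(C,p);return o+d*(z-o[2])/d[2]
def proj(C,X):
    K,R,t=C;q=K@(R@np.array(X,float)+t);return q[:2]/q[2]
def tri(C1,p1,C2,p2):
    o1,d1=ray(C1,p1);o2,d2=ray(C2,p2);A=np.c_[d1,-d2];s=np.linalg.lstsq(A,o2-o1,rcond=None)[0]
    a,b=o1+s[0]*d1,o2+s[1]*d2;return (a+b)/2,np.linalg.norm(a-b)
def mask(im,lo,hi):return cv2.inRange(cv2.cvtColor(im,cv2.COLOR_BGR2HSV),lo,hi)
def blobs(m,amin=15):
    n,l,s,c=cv2.connectedComponentsWithStats(m);return [(np.round(c[i],1).tolist(),s[i].tolist()) for i in range(1,n) if s[i,4]>=amin]
def st():
    s=monitor.read_state();R=Ro.from_quat(s["ee_rot"]).as_matrix()
    yaw=np.arctan2(R[1,1],R[0,1])  # direction of closing line
    return s,np.array(s["position"]),R,yaw
def go(X,yaw=None):
    """print tool-frame shift to TCP goal X, and turn about tool z for closing line at yaw (tool kept vertical)"""
    s,p,R,y=st();d=R.T@(np.array(X)-p);print("t",round(s["clock"],2),"pos",p.round(1),"yaw",round(y,3),"-> shift",d.round(1),end=" ")
    if yaw is not None:
        w=(yaw-y+np.pi/2)%np.pi-np.pi/2
        c=np.array([np.cos(y+w),np.sin(y+w),0]);z=np.array([0,0,-1.]);G=np.c_[np.cross(c,z),c,z]
        rv=Ro.from_matrix(R.T@G).as_rotvec();print("rotvec",rv.round(3),end=" ")
    print("j6",round(s["joints"][5],2),"F",np.round(s["contact_force"],1),"w",round(s["gripper_width"],1),"g",round(s["grasp_force"],1))
E
python3 - <<'E'
from h import *
S=cam("scene");D=cam("side")
a=cv2.imread("pics/scene0.png");b=cv2.imread("pics/side0.png")
for n,lo,hi in [("red",(0,120,60),(6,255,255)),("red2",(172,120,60),(180,255,255)),("orange",(8,120,120),(18,255,255)),("yellow",(21,100,100),(32,255,255)),("green",(50,60,60),(80,255,255)),("turq",(82,120,60),(95,255,255))]:
    for nm,im in(("scene",a),("side",b)):
        print(n,nm,[(c,s[:]) for c,s in blobs(mask(im,lo,hi),12)][:14])
# rough points
P=lambda p,z:plane(S,p,z).round(0)[:2].tolist()
print("dial",P((473,322),87),"post",P((320,272),10),"L",P((407,230),8),"M",P((460,266),8),"S",P((374,218),8))
print("eyelets",[P(p,75) for p in((162,199),(182,205),(203,211),(224,217))])
print("tin",P((209,308),29),"flux",P((259,330),40),"solder",P((305,358),38))
print("panel",[P(p,80) for p in((427,281),(544,333),(506,407),(384,350))])
print("turq feet",P((265,214),0),P((262,150),0),"block top",[P(p,70) for p in((203,147),(290,174))])
E
```

```text
red scene [([210.7, 126.7], [207, 124, 7, 6, 21]), ([212.7, 137.8], [209, 132, 8, 12, 66]), ([214.6, 148.1], [212, 147, 6, 4, 18]), ([413.4, 236.3], [407, 233, 12, 6, 15]), ([404.0, 239.8], [395, 235, 19, 7, 24]), ([420.1, 343.6], [410, 335, 21, 18, 213])]
red side [([269.9, 107.1], [268, 94, 5, 26, 66]), ([344.2, 178.5], [339, 176, 11, 6, 51]), ([225.5, 242.0], [224, 237, 6, 9, 13]), ([241.1, 242.9], [231, 236, 17, 11, 26]), ([236.0, 248.3], [224, 244, 24, 7, 51]), ([271.0, 340.2], [265, 319, 13, 41, 330])]
red2 scene []
red2 side []
orange scene [([440.0, 192.2], [432, 187, 17, 11, 125]), ([181.8, 204.7], [178, 202, 9, 6, 19]), ([203.3, 210.7], [200, 208, 7, 7, 15]), ([224.1, 217.2], [220, 214, 8, 7, 19]), ([493.9, 317.5], [489, 315, 11, 6, 49]), ([222.9, 372.8], [217, 365, 12, 20, 27])]
orange side [([295.1, 166.8], [292, 166, 7, 3, 13]), ([463.3, 248.0], [414, 213, 84, 51, 933]), ([173.3, 243.1], [168, 239, 12, 10, 99]), ([473.5, 238.9], [467, 238, 14, 4, 23]), ([458.1, 241.1], [453, 240, 13, 4, 18]), ([355.3, 292.6], [351, 290, 10, 6, 24]), ([246.4, 349.4], [237, 300, 23, 97, 13
[... 727 characters left out ...]
, 242.6], [182, 235, 15, 16, 191]), ([239.6, 262.7], [230, 254, 19, 14, 84]), ([175.9, 355.9], [165, 348, 23, 17, 312])]
turq scene [([259.3, 129.9], [255, 112, 11, 41, 202]), ([262.6, 185.9], [258, 167, 11, 47, 238])]
turq side [([295.6, 283.3], [291, 256, 11, 68, 438]), ([215.3, 327.6], [208, 298, 16, 73, 544])]
dial [628.0, 303.0] post [591.0, 15.0] L [422.0, 134.0] M [466.0, 255.0] S [419.0, 61.0]
eyelets [[600.0, -323.0], [597.0, -278.0], [594.0, -232.0], [590.0, -187.0]]
tin [755.0, -129.0] flux [763.0, -23.0] solder [777.0, 70.0]
panel [[577.0, 211.0], [596.0, 413.0], [744.0, 384.0], [731.0, 188.0]]
turq feet [496.0, -154.0] [324.0, -252.0] block top [[433.0, -332.0], [430.0, -125.0]]
```

Call:
send_rows(
  series=[
    [[42,8,-5],[0,0,0],85],
    [[42,8,-5],[0,0,0],85],
    [[42,8,-5],[0,0,0],85],
    [[42,8,-5],[0,0,0],85],
    [[42,8,-5],[0,0,0],85],
    [[42,8,-5],[0,0,0],85],
    [[42,8,-5],[0,0,0],85],
    [[42,8,-5],[0,0,0],85],
  ],
)

```text
clock: 0.95
position: [550.4, 353.4, 271.2]
ee_rot: [0.974, -0.227, -0.0, 0.0]
contact_force: [0.8, 0.2, 0.2]
gripper_width: 85.0
grasp_force: 0.0
```

Call:
send_rows(
  series=[
    [[40,7,-5],[0,0,0],85],
    [[30,7,-5],[0,0,0],85],
    [[0,0,0],[0,0,0],85],
    [[0,0,0],[0,0,0],85],
  ],
)

```text
clock: 1.35
position: [606.1, 310.6, 280.5]
ee_rot: [0.974, -0.228, -0.001, 0.0]
contact_force: [-0.8, 0.1, 0.1]
gripper_width: 84.9
grasp_force: 0.0
```

Run:
```python
from h import *
go((628,303,280),0)
C,im=shot("wrist","w1")
print(proj(C,(628,303,119)))
```

```text
t 1.35 pos [606.1 310.6 280.5] yaw -2.03 -> shift [23.  -2.9  0.4] rotvec [1.000e-03 0.000e+00 1.111e+00] j6 0.4 F [-0.8  0.1  0.1] w 84.9 g 0.0
[320.21184883 192.92473467]
```

View pics/w1.png

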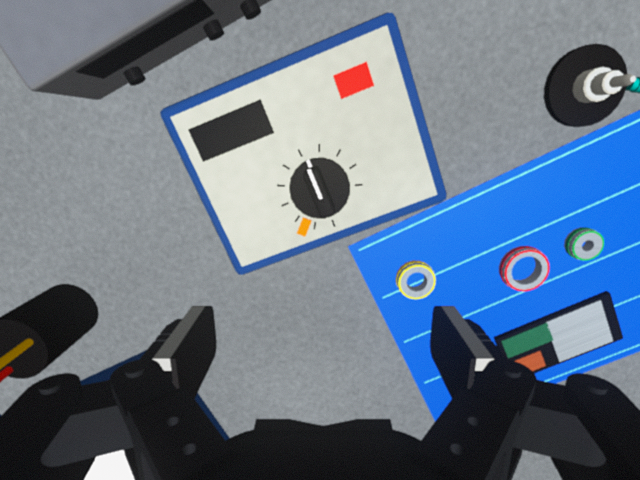

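Run:
```python
from h import *
C=cam("wrist");im=cv2.imread("pics/w1.png")
m=np.zeros(im.shape[:2],np.uint8);cv2.circle(m,(320,188),26,255,-1)
w=cv2.bitwise_and(mask(im,(0,0,150),(180,60,255)),m)
ys,xs=np.nonzero(w);pts=np.c_[xs,ys].astype(float);print(len(pts))
W=np.array([plane(C,p,119) for p in pts])[:,:2];c=W.mean(0);u,s,v=np.linalg.svd(W-c);d=v[0];t=(W-c)@d
print("line mean",c,"dir",d,"ends",c+d*t.min(),c+d*t.max())
# skirt centre
k=cv2.bitwise_and(mask(im,(0,0,0),(180,255,75)),cv2.circle(np.zeros_like(m),(320,188),40,255,-1))
k=cv2.morphologyEx(k,cv2.MORPH_OPEN,np.ones((7,7)));cs,_=cv2.findContours(k,cv2.RETR_EXTERNAL,cv2.CHAIN_APPROX_NONE)
cc=max(cs,key=cv2.contourArea);print("skirt px",cv2.fitEllipse(cc));ce=cv2.fitEllipse(cc)[0];print("skirt c",plane(C,ce,87))
o=blobs(mask(im,(8,150,150),(20,255,255)),40);print([(a,s,plane(C,a,80).round(1)) for a,s in o if 150<a[0]<450 and a[1]<300])
pm=mask(im,(0,0,170),(40,60,255));pm=cv2.morphologyEx(pm,cv2.MORPH_CLOSE,np.ones((9,9)));cs,_=cv2.findContours(pm,cv2.RETR_EXTERNAL,cv2.CHAIN_APPROX_NONE)
cc=[c for c in cs if cv2.contourArea(c)>15000]
for c in cc:
    r=cv2.approxPolyDP(cv2.convexHull(c),12,True)[:,0];print(np.array([plane(C,p,80)[:2] for p in r]).round(0).tolist())
for n,lo,hi in [("L",(0,100,60),(6,255,255)),("M",(22,100,100),(32,255,255)),("S",(45,60,40),(80,255,255))]:
    for a,s in blobs(mask(im,lo,hi),40):print(n,a,s,plane(C,a,8).round(0))
```

```text
160
line mean [637.39448491 304.37992482] dir [-0.99490618  0.10080519] ends [652.36508982 302.86308356] [622.89342881 305.84919077]
skirt px ((320.3351135253906, 187.993896484375), (53.66364288330078, 58.73214340209961), 60.7385368347168)
skirt c [626.78744584 304.10601933  87.        ]
[([303.7, 226.5], [297, 218, 14, 18, 142], array([599.8, 335.4,  80. ]))]
[[721.0, 197.0], [574.0, 211.0], [593.0, 408.0], [740.0, 394.0]]
L [353.3, 79.9] [333, 62, 41, 37, 906] [702. 229.   8.]
L [5.5, 372.2] [0, 366, 14, 16, 107] [583. 789.   8.]
M [413.0, 276.1] [397, 261, 38, 38, 239] [471. 257.   8.]
M [15.0, 352.1] [0, 339, 33, 30, 309] [602. 758.   8.]
S [581.4, 242.1] [566, 229, 38, 31, 299] [423.  63.   8.]
S [526.8, 340.5] [502, 323, 51, 36, 903] [324. 160.   8.]
```

The pointer stands at about 3.15 rad, along the station's +x, with the dial axis near (627, 304.8). The orange mark measures 0.75 rad, as expected. I'll align the fingers across the bar.

Call:
send_rows(
  series=[
    [[0,0,0],[0,0,-0.12],85],
    [[0,0,0],[0,0,-0.12],85],
    [[0,0,0],[0,0,-0.12],60],
    [[0,0,0],[0,0,0],60],
    [[0,0,0],[0,0,0],60],
  ],
)

```text
clock: 1.9
position: [605.1, 312.1, 281.3]
ee_rot: [0.999, -0.049, -0.0, 0.0]
contact_force: [-0.8, -0.1, -1.2]
gripper_width: 60.0
grasp_force: 0.0
```

Run:
```python
from h import *
go((627,304.8,92),-1.67);print(st()[0]["joints"].round(2))
```

```text
t 1.9 pos [605.1 312.1 281.3] yaw -1.669 -> shift [ 22.6   5.1 189.3] rotvec [0.    0.    0.001] j6 0.76 F [-0.8 -0.1 -1.2] w 60.0 g 0.0
[ 0.71  0.46  0.25 -0.   -1.36  0.76]
```

Call:
send_rows(
  series=[
    [[0,0,0],[0,0,0.149],60],
    [[0,0,0],[0,0,0.149],60],
    [[0,0,0],[0,0,0.149],60],
    [[0,0,0],[0,0,0.149],60],
    [[0,0,0],[0,0,0.149],60],
    [[0,0,0],[0,0,0.149],60],
    [[0,0,0],[0,0,0.149],60],
    [[0,0,0],[0,0,0.149],60],
  ],
)

```text
clock: 2.7
position: [605.5, 311.7, 281.3]
ee_rot: [0.797, -0.604, -0.0, 0.0]
contact_force: [-0.5, -0.2, -0.8]
gripper_width: 60.2
grasp_force: 0.0
```

Call:
send_rows(
  series=[
    [[0,0,0],[0,0,0.149],60],
    [[0,0,0],[0,0,0.149],60],
    [[0,0,0],[0,0,0.149],60],
    [[0,0,0],[0,0,0.149],60],
    [[0,0,0],[0,0,0.149],60],
    [[0,0,0],[0,0,0.149],60],
    [[0,0,0],[0,0,0.149],60],
    [[0,0,0],[0,0,0.149],60],
  ],
)

```text
clock: 3.5
position: [605.5, 311.6, 281.3]
ee_rot: [-0.32, 0.947, 0.0, -0.0]
contact_force: [0.9, -0.6, -0.8]
gripper_width: 60.2
grasp_force: 0.0
```

Call:
send_rows(
  series=[
    [[0,0,0],[0,0,0.149],60],
    [[0,0,0],[0,0,0.149],60],
    [[0,0,0],[0,0,0.149],60],
    [[0,0,0],[0,0,0.149],60],
    [[0,0,0],[0,0,0.149],60],
    [[0,0,0],[0,0,0.01],60],
    [[0,0,0],[0,0,0],60],
    [[0,0,0],[0,0,0],60],
  ],
)

```text
clock: 4.3
position: [605.8, 311.4, 281.3]
ee_rot: [0.047, 0.999, -0.0, -0.0]
contact_force: [-0.5, 0.3, -0.2]
gripper_width: 59.9
grasp_force: 0.0
```

Run:
```python
from h import *
go((627,304.8,92),1.47)
C,im=shot("wrist")
k=cv2.bitwise_and(mask(im,(0,0,0),(180,255,75)),cv2.circle(np.zeros(im.shape[:2],np.uint8),tuple(int(v) for v in proj(C,(627,305,87))),44,255,-1))
k=cv2.morphologyEx(k,cv2.MORPH_OPEN,np.ones((7,7)));cs,_=cv2.findContours(k,cv2.RETR_EXTERNAL,cv2.CHAIN_APPROX_NONE)
cc=max(cs,key=cv2.contourArea);e=cv2.fitEllipse(cc);print("skirt px",e,plane(C,e[0],87))
```

```text
t 4.3 pos [605.8 311.4 281.3] yaw 1.477 -> shift [-21.8  -4.6 189.3] rotvec [-0.    -0.     0.007] j6 -2.38 F [-0.5  0.3 -0.2] w 59.9 g 0.0
skirt px ((316.3096008300781, 234.1584014892578), (50.79878616333008, 55.99935531616211), 93.03875732421875) [624.81768258 304.53656678  87.        ]
```

Call:
send_rows(
  series=[
    [[-21,-5,20],[0,0,0.006],60],
    [[0,0,40],[0,0,0],50],
    [[0,0,40],[0,0,0],50],
    [[0,0,40],[0,0,0],40],
    [[0,0,30],[0,0,0],40],
    [[0,0,15],[0,0,0],40],
    [[0,0,0],[0,0,0],40],
    [[0,0,0],[0,0,0],40],
  ],
)

```text
clock: 5.15
position: [627.4, 304.8, 97.8]
ee_rot: [0.05, 0.999, 0.001, 0.001]
contact_force: [0.2, 0.4, 0.8]
gripper_width: 40.0
grasp_force: 0.0
```

Run:
```python
from h import *
go((626,304.5,92),1.47)
```

```text
t 5.15 pos [627.4 304.8  97.8] yaw 1.47 -> shift [ 1.3 -0.5  5.8] rotvec [0.001 0.002 0.   ] j6 -2.36 F [0.2 0.4 0.8] w 40.0 g 0.0
```

Call:
send_rows(
  series=[
    [[1,0,5],[0,0,0],40],
    [[0,0,0],[0,0,0],10],
    [[0,0,0],[0,0,0],10],
    [[0,0,0],[0,0,0],10],
    [[0,0,0],[0,0,0],10],
    [[0,0,0],[0,0,0],10],
    [[0,0,0],[0,0,0],10],
    [[0,0,0],[0,0,0],10],
  ],
)

```text
clock: 5.95
position: [625.2, 303.5, 92.6]
ee_rot: [0.051, 0.999, -0.001, -0.0]
contact_force: [-2.9, -3.2, 6.7]
gripper_width: 13.4
grasp_force: 60.9
```

Run:
```python
from h import *
go((626,304.5,92),0.725+0)
```

```text
t 5.95 pos [625.2 303.5  92.6] yaw 1.47 -> shift [-0.7  1.1  0.6] rotvec [-0.001  0.     0.745] j6 -2.36 F [-2.9 -3.2  6.7] w 13.4 g 60.9
```

Call:
send_rows(
  series=[
    [[0,0,0],[0,0,-0.14],10],
    [[0,0,0],[0,0,-0.14],10],
    [[0,0,0],[0,0,-0.14],10],
    [[0,0,0],[0,0,-0.14],10],
    [[0,0,0],[0,0,-0.14],10],
    [[0,0,0],[0,0,-0.14],10],
    [[0,0,0],[0,0,-0.14],10],
    [[0,0,0],[0,0,-0.14],10],
  ],
)

```text
clock: 6.75
position: [626.5, 300.8, 92.6]
ee_rot: [-0.49, 0.872, -0.002, -0.001]
contact_force: [3.0, -11.0, 3.9]
gripper_width: 12.9
grasp_force: 60.7
```

Call:
send_rows(
  series=[
    [[0,0,0],[0,0,-0.14],10],
    [[0,0,0],[0,0,-0.14],10],
    [[0,0,0],[0,0,-0.14],10],
    [[0,0,0],[0,0,-0.14],10],
    [[0,0,0],[0,0,-0.14],10],
    [[0,0,0],[0,0,-0.14],10],
    [[0,0,0],[0,0,-0.14],10],
    [[0,0,0],[0,0,-0.14],10],
  ],
)

```text
clock: 7.55
position: [629.5, 300.8, 92.7]
ee_rot: [0.878, -0.479, 0.003, -0.0]
contact_force: [11.3, -11.1, -0.7]
gripper_width: 13.0
grasp_force: 60.0
```

Call:
send_rows(
  series=[
    [[0,0,0],[0,0,-0.14],10],
    [[0,0,0],[0,0,-0.015],10],
    [[0,0,0],[0,0,0],10],
    [[0,0,0],[0,0,0],10],
  ],
)

```text
clock: 7.95
position: [629.8, 301.1, 92.7]
ee_rot: [0.911, -0.412, 0.004, -0.0]
contact_force: [11.8, -11.5, -0.5]
gripper_width: 13.0
grasp_force: 60.0
```

Run:
```python
from h import *
go((626,304.5,92),0.725+0)
```

```text
t 7.95 pos [629.8 301.1  92.7] yaw -2.419 -> shift [-5.1  0.6  0.6] rotvec [-0.004 -0.007 -0.003] j6 0.04 F [ 11.8 -11.5  -0.5] w 13.0 g 60.0
```

Call:
send_rows(
  series=[
    [[0,0,0],[0,0,0],30],
    [[0,0,0],[0,0,0],50],
    [[0,0,0],[0,0,0],50],
    [[0,0,-30],[0,0,0],50],
    [[0,0,-45],[0,0,0],85],
    [[0,0,-45],[0,0,0],85],
    [[-20,0,-50],[0,0,0],85],
    [[0,0,0],[0,0,0],85],
  ],
)

```text
clock: 8.75
position: [615.0, 321.7, 267.4]
ee_rot: [0.912, -0.41, 0.005, -0.007]
contact_force: [0.2, -0.5, 1.0]
gripper_width: 84.9
grasp_force: 0.0
```

Run:
```python
from h import *
C,im=shot("wrist","w2")
go((626,304.5,262))
c=proj(C,(626.5,304.5,119));print(c)
m=cv2.circle(np.zeros(im.shape[:2],np.uint8),tuple(int(v) for v in c),26,255,-1)
w=cv2.bitwise_and(mask(im,(0,0,150),(180,60,255)),m)
ys,xs=np.nonzero(w);W=np.array([plane(C,(x,y),119) for x,y in zip(xs,ys)])[:,:2];q=W.mean(0);d=np.linalg.svd(W-q)[2][0];t=(W-q)@d
print(len(xs),q,q+d*t.min(),q+d*t.max());
if (q-[626.5,304.5])@d<0:d=-d
print("dial",(np.pi-0.096-np.arctan2(d[1],d[0])))
o=[(a,plane(C,a,80)) for a,s in blobs(mask(im,(8,150,150),(20,255,255)),40)];print([(a,X.round(1)) for a,X in o])
x,y=int(c[0]),int(c[1]);cv2.imwrite("pics/w2c.png",cv2.resize(im[max(0,y-70):y+70,x-90:x+90],None,fx=3,fy=3))
```

```text
t 8.8 pos [613.7 320.8 263.1] yaw -2.416 -> shift [20.4  1.6  1.1] j6 0.01 F [ 0.1 -0.2 -1.6] w 85.2 g 0.0
[330.10374423 199.00258781]
225 [618.78754406 312.99511507] [630.6278756  302.87187887] [611.38123254 319.32735674]
dial 0.6113776048776853
[([329.0, 234.3], array([600.6, 334.9,  80. ])), ([625.3, 284.1], array([357.2, 183.5,  80. ]))]
```

View pics/w2c.png

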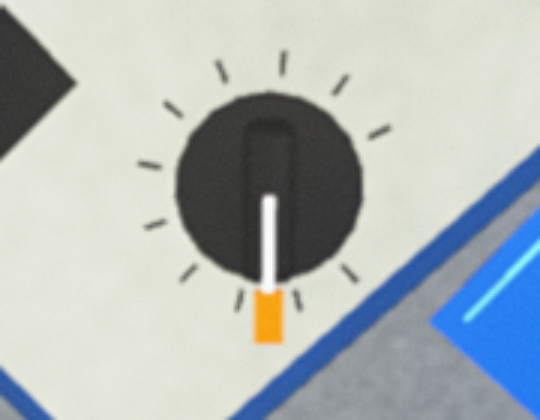

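The dial pointer (crop line from (268,195) to (268,292)) ends right at the orange mark (268,318), so the dial is done. Now the rings.

Call:
send_rows(
  series=[
    [[8,43,-1],[0,0,0],85],
    [[8,43,-1],[0,0,0],85],
    [[8,43,-1],[0,0,0],85],
    [[8,43,-1],[0,0,0],85],
    [[8,43,-1],[0,0,0.145],85],
    [[0,0,0],[0,0,0.145],85],
    [[0,0,0],[0,0,0.145],85],
    [[0,0,0],[0,0,0.145],85],
  ],
)

```text
clock: 9.6
position: [477.4, 145.9, 261.9]
ee_rot: [0.754, -0.657, -0.0, 0.0]
contact_force: [-0.2, 0.3, 0.2]
gripper_width: 84.9
grasp_force: 0.0
```

Call:
send_rows(
  series=[
    [[0,0,0],[0,0,0.145],85],
    [[0,0,0],[0,0,0],85],
    [[0,0,0],[0,0,0],85],
    [[0,0,0],[0,0,0],85],
  ],
)

```text
clock: 10.0
position: [478.1, 146.1, 262.3]
ee_rot: [0.707, -0.707, -0.0, 0.0]
contact_force: [0.3, 0.1, 0.7]
gripper_width: 84.8
grasp_force: 0.0
```

```bash
cat >> h.py <<'E'
RC={"L":((0,100,60),(7,255,255)),"M":((20,90,90),(34,255,255)),"S":((45,60,40),(80,255,255))}
def ring(C,im,k,near,z=8,r=45,quiet=False):
    """hull of band colour near world point -> ring centre at band mid height"""
    c=proj(C,(*near,z));w=cv2.circle(np.zeros(im.shape[:2],np.uint8),(int(c[0]),int(c[1])),r,255,-1)
    m=cv2.bitwise_and(mask(im,*RC[k]),w)
    m=cv2.morphologyEx(m,cv2.MORPH_OPEN,np.ones((2,2)))
    p=cv2.findNonZero(m)
    if p is None or len(p)<20:print(k,"none");return None
    e=cv2.fitEllipse(cv2.convexHull(p));X=plane(C,e[0],z)
    if not quiet:print(k,"px",np.round(e[0],1),np.round(e[1],1),"->",X.round(1),"n",len(p),"mm/px",round(np.linalg.norm(plane(C,(e[0][0]+1,e[0][1]),z)-X),2))
    return X
E
python3 - <<'E'
from h import *
C,im=shot("wrist","w3");go((422,134,100),np.pi)
for k,n in(("L",(422,134)),("M",(469,256)),("S",(421,62))):ring(C,im,k,n)
print("post expected",proj(C,(591,15,68)),proj(C,(591,15,10)))
E
```

```text
t 10.05 pos [478.2 146.1 262.4] yaw 3.141 -> shift [ 12.1  56.1 162.5] rotvec [ 0. -0. -0.] j6 -0.62 F [-0.5  0.3  0.5] w 85.3 g 0.0
L none
M px [332.4 294.3] [38.  39.1] -> [466.3 257.8   8. ] n 175 mm/px 1.17
S px [378.8 118.3] [36.  38.5] -> [420.1  61.9   8. ] n 298 mm/px 1.02
post expected [185.48346992  56.79797468] [206.487608    68.07067747]
```

View pics/w3.png

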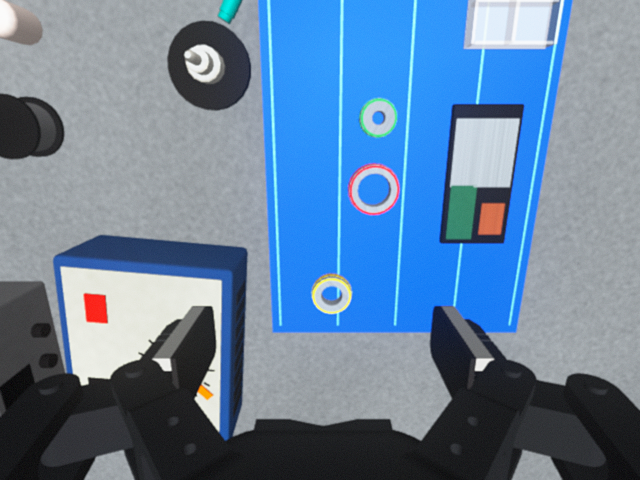

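The wrist view shows L at (374,190), S at (378,118), M at (332,294) and the post at (207,66). The red band's hue wraps, so I'll fix that mask.

```bash
sed -i 's/    m=cv2.bitwise_and(mask(im,\*RC\[k\]),w)/    m=mask(im,*RC[k])|(mask(im,(165,90,60),(180,255,255)) if k=="L" else 0)\n    m=cv2.bitwise_and(m,w)/' h.py
python3 - <<'E'
from h import *
C=cam("wrist");im=cv2.imread("pics/w3.png")
X=ring(C,im,"L",(422,134));go((X[0],X[1],120),np.pi)
# post foot: dark ellipse
m=mask(im,(0,0,0),(180,255,70));m=cv2.bitwise_and(m,cv2.circle(np.zeros_like(m),(207,66),52,255,-1))
p=cv2.convexHull(max(cv2.findContours(m,0,1)[0],key=cv2.contourArea));e=cv2.fitEllipse(p);print(e,plane(C,e[0],9))
E
```

```text
L px [374.5 189.9] [49.5 50.5] -> [421.8 135.2   8. ] n 337 mm/px 1.08
t 10.05 pos [478.2 146.1 262.4] yaw 3.141 -> shift [ 10.9  56.4 142.5] rotvec [ 0. -0. -0.] j6 -0.62 F [-0.5  0.3  0.5] w 85.3 g 0.0
((208.74038696289062, 65.27814483642578), (78.992431640625, 90.60719299316406), 151.27088928222656) [588.94827362  12.28843741   9.        ]
```

Call:
send_rows(
  series=[
    [[6,28,33],[0,0,0],85],
    [[5,28,33],[0,0,0],85],
    [[0,0,33],[0,0,0],75],
    [[0,0,33],[0,0,0],75],
    [[0,0,0],[0,0,0],75],
    [[0,0,0],[0,0,0],75],
  ],
)

```text
clock: 10.65
position: [422.8, 135.3, 131.2]
ee_rot: [-0.707, 0.707, -0.0, -0.0]
contact_force: [1.2, 0.7, 0.6]
gripper_width: 75.1
grasp_force: 0.0
```

Run:
```python
from h import *
C,im=shot("wrist");X=ring(C,im,"L",(422,135),r=90);go((X[0],X[1],3),np.pi)
```

```text
L px [322.4 231.1] [72.4 72.6] -> [422.7 134.7   8. ] n 652 mm/px 0.75
t 10.7 pos [423.5 135.8 132.1] yaw 3.141 -> shift [  1.2   1.1 129.1] rotvec [-0.002  0.001 -0.001] j6 -0.68 F [-0.2  0.2  1. ] w 75.1 g 0.0
```

Call:
send_rows(
  series=[
    [[1,1,45],[0,0,0],75],
    [[0,0,45],[0,0,0],75],
    [[0,0,25],[0,0,0],75],
    [[0,0,12],[0,0,0],75],
    [[0,0,0],[0,0,0],45],
    [[0,0,0],[0,0,0],45],
    [[0,0,0],[0,0,0],45],
    [[0,0,0],[0,0,0],45],
  ],
)

```text
clock: 11.5
position: [422.8, 135.2, 5.4]
ee_rot: [-0.707, 0.708, -0.0, 0.002]
contact_force: [0.3, 0.7, 4.5]
gripper_width: 50.8
grasp_force: 62.9
```

Call:
send_rows(
  series=[
    [[0,0,0],[0,0,0],45],
    [[0,0,0],[0,0,0],45],
    [[0,0,-20],[0,0,0],45],
    [[0,0,-45],[0,0,0],45],
    [[0,0,-45],[0,0,0],45],
    [[0,0,0],[0,0,0],45],
  ],
)

```text
clock: 12.1
position: [425.0, 136.6, 120.0]
ee_rot: [-0.707, 0.707, -0.001, 0.007]
contact_force: [1.1, 1.0, -0.3]
gripper_width: 50.7
grasp_force: 62.9
```

Run:
```python
from h import *
go((589,12.5,160),np.pi);print(st()[0]["joints"].round(2))
C,im=shot("wrist");s,p,R,y=st()
X=ring(C,im,"L",(p[0],p[1]),z=p[2]+5,r=90)
```

```text
t 12.1 pos [425.  136.6 120. ] yaw 3.141 -> shift [ 123.7 -164.5  -39. ] rotvec [-0.012  0.008 -0.   ] j6 -0.68 F [ 1.1  1.  -0.3] w 50.7 g 62.9
[ 0.68  0.2  -0.58  0.   -0.78 -0.68]
L px [323.9 309.9] [129.4 132.9] -> [424.1 136.6 122.1] n 2369 mm/px 0.42
```

Call:
send_rows(
  series=[
    [[0,0,-40],[0,0,0],45],
    [[23,-41,-8],[-0.012,0.008,0],45],
    [[23,-41,-8],[0,0,0],45],
    [[23,-41,-8],[0,0,0],45],
    [[23,-41,-8],[0,0,0],45],
    [[0,0,0],[0,0,0],45],
    [[0,0,0],[0,0,0],45],
    [[0,0,0],[0,0,0],45],
  ],
)

```text
clock: 12.95
position: [583.8, 42.1, 183.4]
ee_rot: [-0.706, 0.708, 0.002, -0.008]
contact_force: [-0.7, 0.6, -1.5]
gripper_width: 50.6
grasp_force: 63.2
```

```bash
cat >> h.py <<'E'
def post(C,im,near=(590,13)):
    c=proj(C,(*near,10));r=int(46*C[0][0,0]/(C[1]@np.array([*near,10.])+C[2])[2])
    w=cv2.circle(np.zeros(im.shape[:2],np.uint8),(int(c[0]),int(c[1])),r,255,-1)
    m=cv2.bitwise_and(mask(im,(0,0,0),(180,255,70)),w);m=cv2.morphologyEx(m,cv2.MORPH_OPEN,np.ones((3,3)))
    h=cv2.convexHull(max(cv2.findContours(m,0,1)[0],key=cv2.contourArea))
    W=np.array([plane(C,q,9) for q in h[:,0]],np.float32)[:,:2]
    (x,y),rad=cv2.minEnclosingCircle(W);A=np.c_[2*W,np.ones(len(W))];s=np.linalg.lstsq(A,(W**2).sum(1),rcond=None)[0]
    print("post foot fit",s[:2].round(1),"r",round(float(np.sqrt(s[2]+s[0]**2+s[1]**2)),1),"enc",round(x,1),round(y,1),round(rad,1),"px",c.round())
    return s[:2]
E
python3 - <<'E'
from h import *
C,im=shot("wrist","w4");post(C,im);go((589,12.5,160),np.pi)
E
```

```text
Traceback (most recent call last):
  File "h.py", line 52, in post
    (x,y),rad=cv2.minEnclosingCircle(W);A=np.c_[2*W,np.ones(len(W))];s=np.linalg.lstsq(A,(W**2).sum(1),rcond=None)[0]
              ~~~~~~~~~~~~~~~~~~~~~~^^^
cv2.error: OpenCV(4.12.0) /io/opencv/modules/imgproc/src/shapedescr.cpp:201: error: (-215:Assertion failed) count >= 0 && (depth == CV_32F || depth == CV_32S) in function 'minEnclosingCircle'
```

View pics/w4.png

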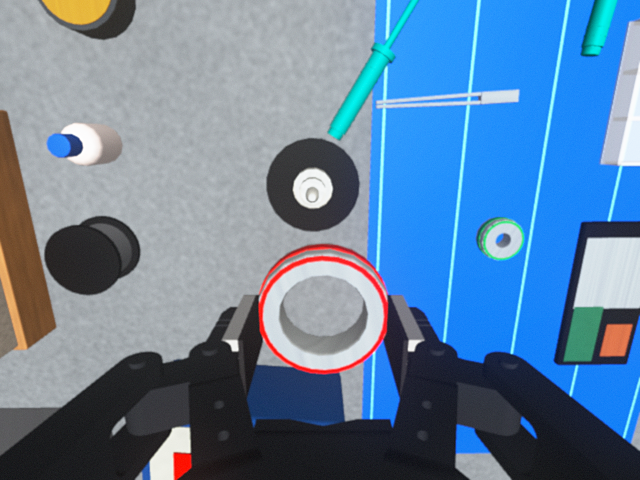

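```bash
sed -i 's/W=np.array(\[plane(C,q,9) for q in h\[:,0\]\],np.float32)\[:,:2\]/W=np.ascontiguousarray(np.array([plane(C,q,9) for q in h[:,0]])[:,:2],np.float32)/' h.py
python3 - <<'E'
from h import *
C=cam("wrist");im=cv2.imread("pics/w4.png");X=post(C,im);go((*X,120),np.pi)
for z in (68,46,28,10):print(z,proj(C,(*X,z)).round(1))
s,p,R,y=st();ring(C,im,"L",(p[0],p[1]),z=p[2]+6,r=90)
cv2.imwrite("pics/w4c.png",cv2.resize(im[130:240,250:375],None,fx=5,fy=5,interpolation=2))
E
```

```text
post foot fit [589.8  14.2] r 39.0 enc 589.8 14.2 39.2 px [312. 185.]
t 13.0 pos [583.9  42.3 183.9] yaw 3.14 -> shift [27.6 -6.8 64. ] rotvec [ 0.014 -0.008 -0.001] j6 -0.35 F [-0.1  0.1 -0.5] w 50.6 g 63.2
68 [311.3 197.4]
46 [311.7 192.6]
28 [312.  189.2]
10 [312.3 186.2]
L px [323.7 310. ] [130.7 133.2] -> [583.1  40.5 189.9] n 2561 mm/px 0.41
```

View pics/w4c.png

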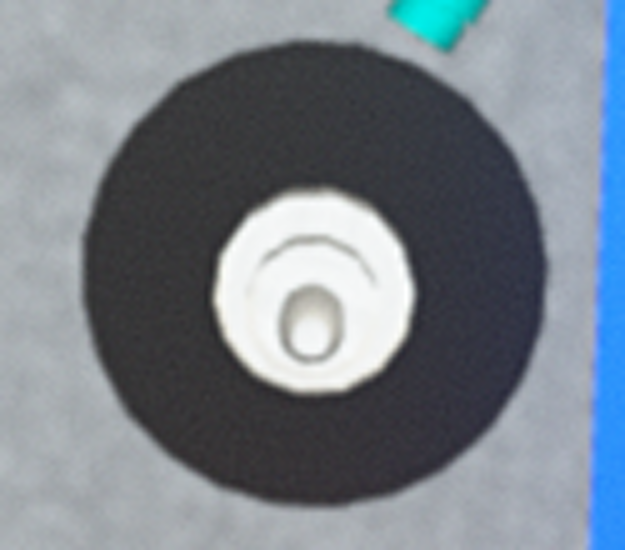

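Call:
send_rows(
  series=[
    [[27,-6,0],[0.012,-0.008,0],45],
    [[0,0,30],[0,0,0],45],
    [[0,0,30],[0,0,0],45],
    [[0,0,0],[0,0,0],45],
    [[0,0,0],[0,0,0],45],
  ],
)

```text
clock: 13.5
position: [591.0, 15.6, 125.4]
ee_rot: [-0.707, 0.707, -0.0, -0.0]
contact_force: [0.4, 0.1, -1.0]
gripper_width: 50.5
grasp_force: 63.2
```

Run:
```python
from h import *
go((590,14.7,45),np.pi)
```

```text
t 13.5 pos [591.   15.6 125.4] yaw 3.141 -> shift [ 0.8  1.  80.4] rotvec [ 0.    -0.001 -0.   ] j6 -0.3 F [ 0.4  0.1 -1. ] w 50.5 g 63.2
```

Call:
send_rows(
  series=[
    [[1,1,30],[0,0,0],45],
    [[0,0,30],[0,0,0],45],
    [[0,0,20],[0,0,0],45],
    [[0,0,0],[0,0,0],45],
    [[0,0,0],[0,0,0],45],
  ],
)

```text
clock: 14.0
position: [591.8, 14.6, 46.9]
ee_rot: [-0.707, 0.707, -0.001, 0.001]
contact_force: [-0.0, -0.8, -0.4]
gripper_width: 50.4
grasp_force: 63.2
```

Run:
```python
from h import *
go((590,14.7,15.4),np.pi)
```

```text
t 14.0 pos [591.8  14.6  46.9] yaw 3.141 -> shift [-0.1  1.9 31.5] rotvec [-0.003  0.    -0.001] j6 -0.3 F [-0.  -0.8 -0.4] w 50.4 g 63.2
```

Call:
send_rows(
  series=[
    [[0,2,4],[0,0,0],45],
    [[0,0,8],[0,0,0],45],
    [[0,0,8],[0,0,0],45],
    [[0,0,8],[0,0,0],45],
    [[0,0,0],[0,0,0],45],
    [[0,0,0],[0,0,0],45],
  ],
)

```text
clock: 14.6
position: [588.6, 14.1, 16.6]
ee_rot: [-0.706, 0.708, -0.0, 0.0]
contact_force: [0.5, -0.4, -1.6]
gripper_width: 50.6
grasp_force: 63.1
```

Run:
```python
from h import *
go((590,14.7,15.4),np.pi)
```

```text
t 14.6 pos [588.6  14.1  16.6] yaw 3.14 -> shift [-0.6 -1.4  1.2] rotvec [-0.     0.    -0.002] j6 -0.3 F [ 0.5 -0.4 -1.6] w 50.6 g 63.1
```

Call:
send_rows(
  series=[
    [[0,0,1],[0,0,0],45],
    [[0,0,0],[0,0,0],75],
    [[0,0,0],[0,0,0],75],
    [[0,0,0],[0,0,0],75],
    [[0,0,-20],[0,0,0],75],
    [[0,0,-45],[0,0,0],75],
    [[0,0,-45],[0,0,0],75],
    [[0,0,-45],[0,0,0],75],
  ],
)

```text
clock: 15.4
position: [587.8, 13.8, 172.7]
ee_rot: [-0.706, 0.708, 0.0, -0.0]
contact_force: [0.9, -0.4, -0.5]
gripper_width: 75.1
grasp_force: 0.0
```

Call:
send_rows(
  series=[
    [[-40,15,-20],[0,0,0],75],
    [[-40,15,-20],[0,0,0],75],
    [[-40,15,0],[0,0,0],75],
    [[0,0,0],[0,0,0],75],
    [[0,0,0],[0,0,0],75],
  ],
)

```text
clock: 15.9
position: [543.0, 134.8, 211.2]
ee_rot: [0.707, -0.707, 0.0, -0.0]
contact_force: [0.2, -0.3, -0.3]
gripper_width: 75.2
grasp_force: 0.0
```

Run:
```python
from h import *
C,im=shot("wrist","w5")
X=ring(C,im,"M",(467,257),r=60);go((X[0],X[1],130),np.pi)
ring(C,im,"S",(420,62),r=60);ring(C,im,"L",(590,14),z=18,r=60);post(C,im)
```

```text
M px [395.9 324.9] [43.1 44.5] -> [465.9 258.2   8. ] n 285 mm/px 1.05
t 15.95 pos [543.3 134.  210.9] yaw 3.14 -> shift [-124.2   77.5   80.9] rotvec [ 0.    -0.    -0.001] j6 -0.53 F [ 0.5 -0.7 -0.2] w 75.0 g 0.0
S px [459.7 129.5] [41.8 46.3] -> [419.5  61.8   8. ] n 382 mm/px 0.9
L px [268.4  68. ] [67.5 75.3] -> [587.6  12.5  18. ] n 933 mm/px 0.83
post foot fit [589.3  13.3] r 39.2 enc 589.3 13.6 39.5 px [267.  70.]
```

Call:
send_rows(
  series=[
    [[-42,26,20],[0,0,0],75],
    [[-41,26,20],[0,0,0],75],
    [[-41,25,20],[0,0,0],70],
    [[0,0,20],[0,0,0],70],
    [[0,0,0],[0,0,0],70],
    [[0,0,0],[0,0,0],70],
  ],
)

```text
clock: 16.55
position: [471.3, 251.1, 133.9]
ee_rot: [-0.706, 0.708, -0.0, -0.001]
contact_force: [-0.5, 0.8, 0.6]
gripper_width: 70.3
grasp_force: 0.0
```

Run:
```python
from h import *
C,im=shot("wrist")
X=ring(C,im,"M",(467,257),r=90);go((X[0],X[1],3),np.pi)
```

```text
M px [328.2 238. ] [59.9 61.3] -> [466.7 256.6   8. ] n 509 mm/px 0.76
t 16.6 pos [471.8 251.3 134.6] yaw 3.138 -> shift [ -5.2   5.2 131.5] rotvec [-0.001  0.    -0.004] j6 -0.8 F [0.2 0.1 0.9] w 69.9 g 0.0
```

Call:
send_rows(
  series=[
    [[-5,5,30],[0,0,0],70],
    [[0,0,45],[0,0,0],70],
    [[0,0,35],[0,0,0],70],
    [[0,0,0],[0,0,0],70],
    [[0,0,0],[0,0,0],70],
  ],
)

```text
clock: 17.1
position: [467.1, 257.0, 25.0]
ee_rot: [-0.706, 0.708, -0.0, 0.001]
contact_force: [0.3, 0.4, 0.6]
gripper_width: 70.1
grasp_force: 0.0
```

Run:
```python
from h import *
C,im=shot("wrist")
X=ring(C,im,"M",(467,257),r=120);go((X[0],X[1],3),np.pi)
```

```text
M px [321.8 290.3] [99.2 99.8] -> [467.1 256.6   8. ] n 1533 mm/px 0.47
t 17.15 pos [467.6 257.7  26. ] yaw 3.139 -> shift [ 1.1  0.5 23. ] rotvec [-0.003  0.002 -0.003] j6 -0.81 F [-0.  -0.1  0.5] w 70.0 g 0.0
```

Call:
send_rows(
  series=[
    [[1,0,15],[0,0,0],70],
    [[0,0,8],[0,0,0],70],
    [[0,0,0],[0,0,0],37],
    [[0,0,0],[0,0,0],37],
    [[0,0,0],[0,0,0],37],
    [[0,0,0],[0,0,0],37],
    [[0,0,0],[0,0,0],37],
  ],
)

```text
clock: 17.85
position: [466.4, 256.7, 2.7]
ee_rot: [-0.707, 0.708, -0.0, 0.001]
contact_force: [-0.1, -1.3, 6.2]
gripper_width: 42.9
grasp_force: 60.4
```

Run:
```python
from h import *
go((467,257,3),np.pi)
```

```text
t 17.85 pos [466.4 256.7   2.7] yaw 3.14 -> shift [-0.3 -0.6 -0.3] rotvec [-0.002  0.001 -0.001] j6 -0.81 F [-0.1 -1.3  6.2] w 42.9 g 60.4
```

Call:
send_rows(
  series=[
    [[0,0,-20],[0,0,0],37],
    [[0,0,-45],[0,0,0],37],
    [[0,0,-45],[0,0,0],37],
    [[0,0,-45],[0,0,0],37],
    [[40,-20,0],[0,0,0],37],
    [[41,-20,0],[0,0,0],37],
    [[41,-20,0],[0,0,0],37],
    [[41,-20,0],[0,0,0],37],
  ],
)

```text
clock: 18.65
position: [545.9, 91.6, 157.0]
ee_rot: [-0.707, 0.708, -0.0, 0.001]
contact_force: [1.2, 0.4, -0.2]
gripper_width: 43.1
grasp_force: 61.3
```

Call:
send_rows(
  series=[
    [[41,-20,0],[0,0,0],37],
    [[20,-15,0],[0,0,0],37],
    [[0,0,0],[0,0,0],37],
    [[0,0,0],[0,0,0],37],
  ],
)

```text
clock: 19.05
position: [580.1, 31.5, 156.1]
ee_rot: [-0.706, 0.708, 0.0, 0.0]
contact_force: [0.6, -0.1, -0.4]
gripper_width: 43.4
grasp_force: 61.3
```

Run:
```python
from h import *
C,im=shot("wrist");p=st()[1]
X=ring(C,im,"M",p[:2],z=p[2]+4,r=90);post(C,im);go((589.3,13.7,100),np.pi)
```

```text
M px [323.8 314.3] [115.1 115.7] -> [579.2  32.5 160.1] n 2384 mm/px 0.42
post foot fit [589.5  13.6] r 39.3 enc 589.4 13.5 39.7 px [310. 202.]
t 19.1 pos [579.8  32.1 156.1] yaw 3.139 -> shift [18.4 -9.5 56.1] rotvec [ 0.     0.    -0.002] j6 -0.34 F [-0.6 -0.1 -0.4] w 43.3 g 61.3
```

Call:
send_rows(
  series=[
    [[18,-10,20],[0,0,0],37],
    [[0,0,30],[0,0,0],37],
    [[0,0,0],[0,0,0],37],
    [[0,0,0],[0,0,0],37],
  ],
)

```text
clock: 19.5
position: [589.9, 14.7, 106.3]
ee_rot: [0.707, -0.707, 0.0, 0.0]
contact_force: [1.1, -0.2, -0.0]
gripper_width: 43.3
grasp_force: 61.3
```

Run:
```python
from h import *
go((589.6,13.8,32),np.pi)
```

```text
t 19.5 pos [589.9  14.7 106.3] yaw -3.142 -> shift [ 0.9  0.2 74.3] rotvec [ 0.001 -0.001  0.   ] j6 -0.3 F [ 1.1 -0.2 -0. ] w 43.3 g 61.3
```

Call:
send_rows(
  series=[
    [[1,0,30],[0,0,0],37],
    [[0,0,15],[0,0,0],37],
    [[0,0,10],[0,0,0],37],
    [[0,0,8],[0,0,0],37],
    [[0,0,8],[0,0,0],37],
    [[0,0,0],[0,0,0],37],
    [[0,0,0],[0,0,0],37],
  ],
)

```text
clock: 20.2
position: [590.4, 13.0, 35.3]
ee_rot: [-0.706, 0.708, -0.0, 0.0]
contact_force: [0.1, -0.0, -1.5]
gripper_width: 43.1
grasp_force: 61.3
```

Run:
```python
from h import *
go((589.6,13.8,31),np.pi)
```

```text
t 20.2 pos [590.4  13.   35.3] yaw 3.14 -> shift [-0.8  0.8  4.3] rotvec [-0.     0.    -0.002] j6 -0.3 F [ 0.1 -0.  -1.5] w 43.1 g 61.3
```

Call:
send_rows(
  series=[
    [[0,0,4],[0,0,0],37],
    [[0,0,0],[0,0,0],37],
    [[0,0,0],[0,0,0],70],
    [[0,0,0],[0,0,0],70],
    [[0,0,0],[0,0,0],70],
    [[0,0,-20],[0,0,0],70],
    [[0,0,-45],[0,0,0],70],
    [[0,0,-45],[0,0,0],70],
  ],
)

```text
clock: 21.0
position: [589.5, 12.5, 141.5]
ee_rot: [-0.706, 0.708, 0.001, -0.001]
contact_force: [1.4, 0.2, -0.8]
gripper_width: 70.3
grasp_force: 0.0
```

Call:
send_rows(
  series=[
    [[-15,35,-20],[0,0,0],65],
    [[-15,35,-10],[0,0,0],65],
    [[-15,35,0],[0,0,0],65],
    [[-5,35,0],[0,0,0],65],
    [[0,0,0],[0,0,0],65],
    [[0,0,0],[0,0,0],65],
  ],
)

```text
clock: 21.6
position: [450.2, 63.3, 171.7]
ee_rot: [-0.707, 0.707, -0.0, 0.001]
contact_force: [-0.3, -0.1, -0.6]
gripper_width: 65.0
grasp_force: 0.0
```

Run:
```python
from h import *
C,im=shot("wrist","w6")
X=ring(C,im,"S",(420,62),r=60);go((X[0],X[1],26),np.pi)
ring(C,im,"L",(589,14),z=18,r=60);ring(C,im,"M",(589,14),z=36,r=60);post(C,im)
```

```text
S px [357.4 218.3] [43.5 44.3] -> [420.5  62.6   8. ] n 385 mm/px 0.85
t 21.65 pos [450.9  63.4 171.5] yaw 3.14 -> shift [  0.8  30.6 145.5] rotvec [-0.002  0.001 -0.001] j6 -0.5 F [-0.  -0.6  0.4] w 65.0 g 0.0
L px [147.5 160.2] [69.5 77.1] -> [587.9  13.   18. ] n 723 mm/px 0.79
M px [132.3 161. ] [64.3 72.2] -> [590.9  12.2  36. ] n 911 mm/px 0.74
post foot fit [588.2  13.2] r 39.9 enc 588.2 13.1 40.6 px [149. 159.]
```

Call:
send_rows(
  series=[
    [[1,30,25],[0,0,0],65],
    [[0,0,45],[0,0,0],65],
    [[0,0,45],[0,0,0],60],
    [[0,0,25],[0,0,0],60],
    [[0,0,0],[0,0,0],60],
    [[0,0,0],[0,0,0],60],
  ],
)

```text
clock: 22.25
position: [421.4, 62.3, 30.9]
ee_rot: [-0.706, 0.708, -0.0, -0.0]
contact_force: [0.4, 0.4, 0.1]
gripper_width: 60.1
grasp_force: 0.0
```

Run:
```python
from h import *
C,im=shot("wrist")
X=ring(C,im,"S",(420,62),r=110);go((X[0],X[1],3),np.pi)
```

```text
S px [321.9 286.2] [79.2 79.9] -> [421.4  62.5   8. ] n 1269 mm/px 0.49
t 22.3 pos [421.9  62.6  31.7] yaw 3.14 -> shift [ 0.2  0.5 28.7] rotvec [-0.002  0.001 -0.002] j6 -0.53 F [0.9 0.3 0. ] w 60.3 g 0.0
```

Call:
send_rows(
  series=[
    [[0,0,18],[0,0,0],60],
    [[0,0,11],[0,0,0],60],
    [[0,0,0],[0,0,0],30],
    [[0,0,0],[0,0,0],30],
    [[0,0,0],[0,0,0],30],
    [[0,0,0],[0,0,0],30],
    [[0,0,0],[0,0,0],30],
  ],
)

```text
clock: 23.0
position: [421.4, 62.7, 3.5]
ee_rot: [-0.707, 0.708, -0.001, 0.002]
contact_force: [-0.6, -1.6, 7.4]
gripper_width: 35.5
grasp_force: 59.8
```

Run:
```python
from h import *
go((421.4,62.5,3),np.pi)
```

```text
t 23.0 pos [421.4  62.7   3.5] yaw 3.14 -> shift [0.2 0.  0.5] rotvec [-0.003  0.001 -0.001] j6 -0.53 F [-0.6 -1.6  7.4] w 35.5 g 59.8
```

Call:
send_rows(
  series=[
    [[0,0,-20],[0,0,0],30],
    [[0,0,-45],[0,0,0],30],
    [[0,0,-45],[0,0,0],30],
    [[0,0,-45],[0,0,0],30],
    [[8,-40,0],[0,0,0],30],
    [[8,-40,0],[0,0,0],30],
    [[8,-40,0],[0,0,0],30],
    [[8,-40,0],[0,0,0],30],
  ],
)

```text
clock: 23.8
position: [581.7, 29.5, 158.3]
ee_rot: [-0.706, 0.708, -0.0, 0.001]
contact_force: [0.7, 0.9, -0.1]
gripper_width: 35.3
grasp_force: 60.2
```

Call:
send_rows(
  series=[
    [[0,0,0],[0,0,0],30],
    [[0,0,0],[0,0,0],30],
    [[0,0,0],[0,0,0],30],
  ],
)

```text
clock: 24.1
position: [579.1, 29.9, 157.2]
ee_rot: [-0.706, 0.708, 0.0, -0.0]
contact_force: [-0.8, -0.1, 0.1]
gripper_width: 35.5
grasp_force: 60.3
```

Run:
```python
from h import *
p=st()[1];C,im=shot("wrist","w7")
X=ring(C,im,"S",p[:2],z=p[2]+5,r=90);post(C,im);go((589.5,13.6,100),np.pi)
ring(C,im,"M",(589.5,13.5),z=36,r=50)
for z in(68,46,28):print(proj(C,(589.5,13.5,z)).round(1))
c=proj(C,(589.5,13.5,60)).astype(int);cv2.imwrite("pics/w7c.png",cv2.resize(im[c[1]-50:c[1]+50,c[0]-50:c[0]+50],None,fx=5,fy=5,interpolation=2));print(c)
```

```text
S px [323.8 312.7] [96.  96.9] -> [578.2  29.7 162.2] n 2096 mm/px 0.42
post foot fit [589.4  13.5] r 39.3 enc 589.5 13.5 39.6 px [308. 203.]
t 24.15 pos [579.1  30.  157.4] yaw 3.14 -> shift [ 16.4 -10.5  57.4] rotvec [ 0.     0.    -0.002] j6 -0.33 F [-0.4  0.3 -0.1] w 35.6 g 60.3
M px [307.9 210.4] [64.5 66.1] -> [589.3  13.1  36. ] n 767 mm/px 0.73
[305.8 221.3]
[307.1 213.9]
[308.1 208.7]
[306 218]
```

View pics/w7c.png

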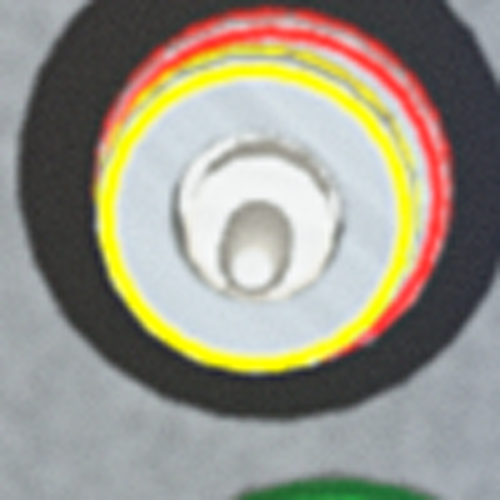

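Call:
send_rows(
  series=[
    [[16,-11,20],[0,0,0],30],
    [[0,0,30],[0,0,0],30],
    [[0,0,10],[0,0,0],30],
    [[0,0,0],[0,0,0],30],
    [[0,0,0],[0,0,0],30],
  ],
)

```text
clock: 24.65
position: [591.6, 14.3, 98.2]
ee_rot: [-0.707, 0.707, -0.001, 0.001]
contact_force: [0.8, 0.6, 0.5]
gripper_width: 35.6
grasp_force: 60.3
```

Run:
```python
from h import *
go((590,13.8,49.5),np.pi)
```

```text
t 24.65 pos [591.6  14.3  98.2] yaw 3.141 -> shift [ 0.5  1.7 48.7] rotvec [-0.002 -0.    -0.001] j6 -0.3 F [0.8 0.6 0.5] w 35.6 g 60.3
```

Call:
send_rows(
  series=[
    [[0,1,10],[0,0,0],30],
    [[0,0,10],[0,0,0],30],
    [[0,0,0],[0,0,0],30],
    [[0,0,0],[0,0,0],30],
  ],
)

```text
clock: 25.05
position: [590.0, 13.8, 76.6]
ee_rot: [-0.706, 0.708, 0.0, -0.0]
contact_force: [0.6, -0.1, -0.8]
gripper_width: 35.5
grasp_force: 60.3
```

Run:
```python
from h import *
go((590,13.8,49.5),np.pi)
```

```text
t 25.05 pos [590.   13.8  76.6] yaw 3.14 -> shift [-0.   0.  27.1] rotvec [ 0.001 -0.    -0.002] j6 -0.3 F [ 0.6 -0.1 -0.8] w 35.5 g 60.3
```

Lined up. Lowering gently and watching the force.

Call:
send_rows(
  series=[
    [[0,0,6],[0,0,0],30],
    [[0,0,6],[0,0,0],30],
    [[0,0,5],[0,0,0],30],
    [[0,0,0],[0,0,0],30],
  ],
)

```text
clock: 25.45
position: [589.5, 13.7, 58.8]
ee_rot: [-0.706, 0.708, 0.001, -0.001]
contact_force: [-0.2, 0.2, -0.2]
gripper_width: 35.3
grasp_force: 60.3
```

Call:
send_rows(
  series=[
    [[0,0,5],[0,0,0],30],
    [[0,0,4],[0,0,0],30],
    [[0,0,0],[0,0,0],30],
    [[0,0,0],[0,0,0],30],
  ],
)

```text
clock: 25.85
position: [590.1, 13.9, 50.8]
ee_rot: [-0.706, 0.708, 0.0, -0.0]
contact_force: [-0.4, 0.2, -0.8]
gripper_width: 35.8
grasp_force: 60.3
```

Run:
```python
from h import *
go((590,13.8,49.5),np.pi)
```

```text
t 25.85 pos [590.1  13.9  50.8] yaw 3.14 -> shift [0.1 0.1 1.3] rotvec [ 0.    -0.    -0.002] j6 -0.3 F [-0.4  0.2 -0.8] w 35.8 g 60.3
```

Call:
send_rows(
  series=[
    [[0,0,1],[0,0,0],30],
    [[0,0,0],[0,0,0],65],
    [[0,0,0],[0,0,0],65],
    [[0,0,0],[0,0,0],65],
    [[0,0,-25],[0,0,0],65],
    [[0,0,-45],[0,0,0],65],
    [[0,0,-45],[0,0,0],65],
    [[0,0,-45],[0,0,0],65],
  ],
)

```text
clock: 26.65
position: [589.9, 13.7, 211.8]
ee_rot: [-0.706, 0.708, -0.0, -0.0]
contact_force: [0.6, -0.2, -0.5]
gripper_width: 65.1
grasp_force: 0.0
```

Call:
send_rows(
  series=[
    [[30,10,-30],[0,0,0],65],
    [[40,14,-10],[0,0,0],65],
    [[40,14,0],[0,0,0],65],
    [[40,14,0],[0,0,0],65],
    [[40,14,0],[0,0,0],65],
    [[35,10,0],[0,0,0],65],
    [[0,0,0],[0,0,0],65],
    [[0,0,0],[0,0,0],65],
  ],
)

```text
clock: 27.45
position: [513.3, -211.7, 250.0]
ee_rot: [-0.706, 0.708, -0.0, 0.0]
contact_force: [0.2, -0.6, -0.1]
gripper_width: 65.1
grasp_force: 0.0
```

Run:
```python
from h import *
s,p,R,y=st();C,im=shot("wrist","w8");shot("scene","s8");shot("side","d8")
go((500,-230,260),np.pi)
```

```text
t 27.6 pos [ 514.  -210.2  250. ] yaw 3.141 -> shift [ 19.8  14.  -10.1] rotvec [-0.     0.    -0.001] j6 0.1 F [0.3 0.3 0.2] w 65.3 g 0.0
```

View pics/w8.png

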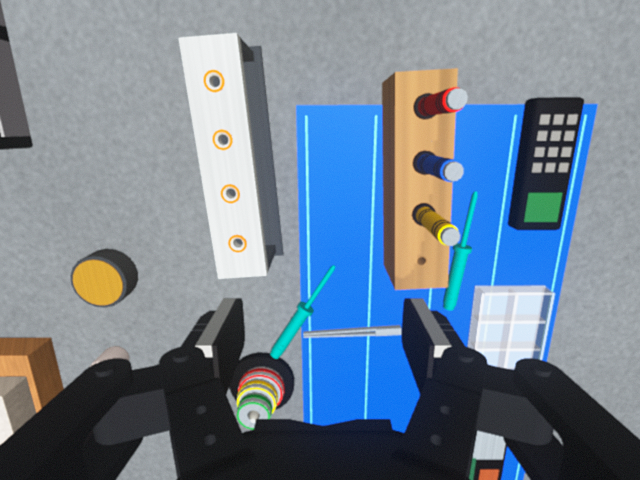

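The wrist view shows eyelets at (214,81), (222,139), (230,193) and (238,243). Red is at (427,107), blue at (428,162) and yellow at (428,214), with the fourth block hole empty at (421,261). The turquoise pair at (293,315) and (460,255) stays out of it.

```bash
cat >> h.py <<'E'
def eyelets(C,im,near=(595,-255)):
    m=mask(im,(8,110,110),(22,255,255));m=cv2.morphologyEx(m,cv2.MORPH_CLOSE,np.ones((3,3)));out=[]
    for c in cv2.findContours(m,cv2.RETR_EXTERNAL,cv2.CHAIN_APPROX_NONE)[0]:
        if len(c)<15:continue
        e=cv2.fitEllipse(c);X=plane(C,e[0],75)
        if abs(X[0]-near[0])<45 and abs(X[1]-near[1])<110 and max(e[1])<70:out.append((X,e))
    out.sort(key=lambda o:o[0][1])
    for X,e in out:print("eyelet px",np.round(e[0],1),np.round(e[1],1),"->",X.round(1))
    return [o[0] for o in out]
def cap(C,im,near,z=146,r=None):
    """end cap: bright unsaturated blob near the expected place"""
    c=proj(C,(*near,z));f=C[0][0,0]/(C[1]@np.array([*near,z])+C[2])[2];r=r or int(16*f)
    w=cv2.circle(np.zeros(im.shape[:2],np.uint8),(int(c[0]),int(c[1])),r,255,-1)
    b=[q for q in blobs(cv2.bitwise_and(mask(im,(0,0,140),(180,60,255)),w),int(30*f*f))]
    if not b:print("no cap",c);return None
    a,s=max(b,key=lambda q:q[1][4]);X=plane(C,a,z);print("cap px",a,s,"diam mm",round(np.sqrt(s[4]*4/np.pi)/f,1),"->",X.round(1));return X
E
python3 - <<'E'
from h import *
C=cam("wrist");im=cv2.imread("pics/w8.png");S=cam("scene");D=cam("side")
E=eyelets(C,im)
for p in((457,98),(453,171),(449,236)):
    X=plane(C,p,146)[:2];cap(C,im,X)
for a,b in(((265,214),(297,323)),((262,168),(295,257)),((259,113),(213,299)),((262,152),(219,369))):print(tri(S,a,D,b))
for p in((421,261),(427,107),(428,162),(428,214)):print(plane(C,p,71).round(1))
E
```

```text
eyelet px [213.5  80.5] [19.3 21.9] -> [ 600.1 -320.9   75. ]
eyelet px [222.  139.4] [18.4 19.9] -> [ 597.  -275.8   75. ]
eyelet px [229.8 193.3] [17.6 18.6] -> [ 593.9 -230.8   75. ]
eyelet px [237.1 243.1] [16.3 17.8] -> [ 590.8 -185.7   75. ]
cap px [464.2, 92.7] [448, 74, 34, 35, 783] diam mm 19.7 -> [ 425.2 -305.   146. ]
cap px [453.3, 171.1] [445, 162, 18, 19, 271] diam mm 12.3 -> [ 427.2 -256.8  146. ]
cap px [450.3, 236.5] [442, 228, 18, 20, 244] diam mm 12.3 -> [ 424.8 -211.8  146. ]
(array([ 497.12296   , -153.45577453,    1.3904353 ]), np.float64(0.0254713626596147))
(array([ 497.16552198, -148.9448986 ,  136.92213454]), np.float64(1.3999337305172663))
(array([ 356.25313422, -230.36997473,  137.69142231]), np.float64(2.3938403362951086))
(array([ 349.00265719, -241.61551995,   13.94750756]), np.float64(10.611302923167676))
[ 422.8 -166.7   71. ]
[ 427.8 -300.8   71. ]
[ 423.5 -256.6   71. ]
[ 419.8 -211.2   71. ]
```

Run:
```python
from h import *
C=cam("wrist");S=cam("scene");D=cam("side");s=cv2.imread("pics/s8.png");d=cv2.imread("pics/d8.png")
for nm,im in(("s",s),("d",d)):print(nm,blobs(mask(im,(82,120,60),(95,255,255)),30))
print("wrist ends on mat",[plane(C,p,5).round(0) for p in((333,267),(275,357),(475,195),(447,308))])
for X in((497,-153,0),(497,-150,137),(356,-230,137),(352,-236,0)):print(proj(C,X).round(0))
# turquoise ends: wrist x scene
for a,b in(((333,267),(265,214)),((275,357),(262,168)),((447,308),(259,113)),((475,195),(262,152))):print(tri(C,a,S,b))
cv2.imwrite("pics/c8.png",np.hstack([cv2.resize(s[100:290,130:360],None,fx=1.7,fy=1.7),cv2.resize(d[230:420,180:420],None,fx=1.6,fy=1.7)]))
```

```text
s [([303.2, 174.8], [290, 165, 29, 19, 185]), ([289.3, 240.6], [268, 214, 38, 47, 302])]
d [([312.0, 289.9], [298, 272, 26, 43, 280]), ([220.3, 329.0], [215, 307, 12, 54, 342])]
wrist ends on mat [array([ 502., -136.,    5.]), array([572., -20.,   5.]), array([ 353., -217.,    5.]), array([370., -85.,   5.])]
[338. 251.]
[345. 311.]
[546. 208.]
[476. 176.]
(array([ 505.61898872, -143.75907772,   17.87139108]), np.float64(7.8713995869119415))
(array([ 540.26873931, -130.06778558,  177.67514347]), np.float64(16.581481721710887))
(array([ 438.92197764, -184.10627341,  208.53353203]), np.float64(13.149812650064678))
(array([ 368.95394587, -223.68819653,   43.02665088]), np.float64(1.253286020646389))
```

View pics/c8.png

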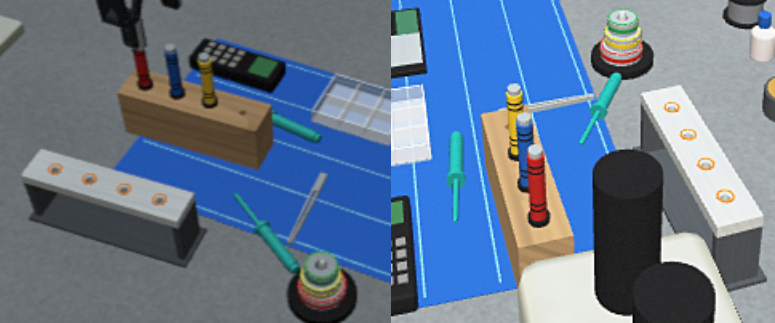

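Both turquoise look-alikes have toppled by themselves and lie flat on the mat, clear of my path. The three rings are stacked on the post. Going to the red driver.

Call:
send_rows(
  series=[
    [[31,29,0],[0,0,0],60],
    [[31,29,0],[0,0,0],60],
    [[30,29,0],[0,0,0],60],
    [[0,0,30],[0,0,0],60],
    [[0,0,30],[0,0,0],60],
    [[0,0,0],[0,0,0],60],
    [[0,0,0],[0,0,0],60],
  ],
)

```text
clock: 28.3
position: [427.3, -302.5, 190.4]
ee_rot: [0.707, -0.707, 0.0, 0.0]
contact_force: [0.7, 0.1, 0.6]
gripper_width: 60.3
grasp_force: 0.0
```

Run:
```python
from h import *
p=st()[1];C,im=shot("wrist","w9");X=cap(C,im,(427,-302))
go((X[0],X[1],92) if X is not None else (427,-302,92),np.pi)
cap(C,im,(427,-257));cap(C,im,(425,-212))
R=mask(im,(0,120,60),(7,255,255))|mask(im,(170,120,60),(180,255,255));print([b for b in blobs(R,100)])
for z in(75,110,140):print(proj(C,(427,-302,z)).round(0))
```

```text
cap px [319.6, 268.5] [309, 257, 22, 24, 425] diam mm 12.7 -> [ 428.6 -303.4  146. ]
t 28.35 pos [ 427.9 -302.7  191.3] yaw -3.142 -> shift [ 0.5 -0.4 99.3] rotvec [-0.002 -0.001  0.   ] j6 0.3 F [0.  0.2 1.3] w 59.9 g 0.0
cap px [323.8, 341.6] [312, 331, 24, 22, 364] diam mm 12.5 -> [ 426.3 -258.2  146. ]
cap px [327.3, 406.8] [306, 397, 42, 19, 329] diam mm 12.6 -> [ 424.2 -212.7  146. ]
[([320.2, 243.9], [307, 225, 27, 46, 734]), ([171.2, 475.0], [158, 472, 26, 8, 103])]
[322. 235.]
[322. 250.]
[322. 267.]
```

View pics/w9.png

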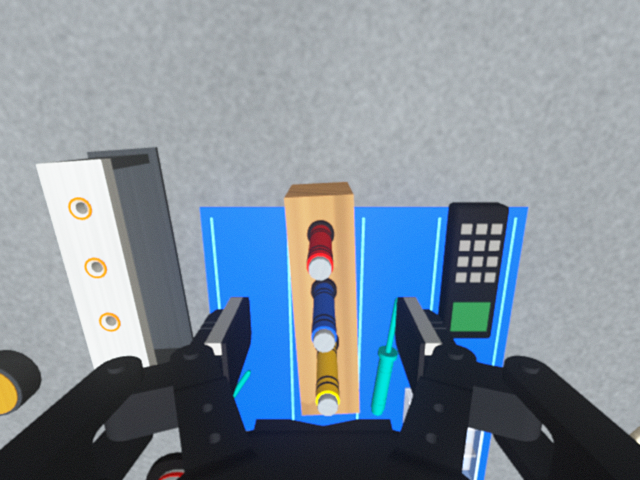

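Call:
send_rows(
  series=[
    [[0,0,40],[0,0,0],60],
    [[0,0,35],[0,0,0],50],
    [[0,0,22],[0,0,0],40],
    [[0,0,0],[0,0,0],40],
    [[0,0,0],[0,0,0],8],
    [[0,0,0],[0,0,0],8],
    [[0,0,0],[0,0,0],8],
    [[0,0,0],[0,0,0],8],
  ],
)

```text
clock: 29.15
position: [428.4, -303.4, 95.2]
ee_rot: [-0.707, 0.708, -0.003, 0.001]
contact_force: [0.1, 1.1, 6.5]
gripper_width: 13.4
grasp_force: 58.4
```

Run:
```python
from h import *
go((428,-303,95),np.pi)
```

```text
t 29.15 pos [ 428.4 -303.4   95.2] yaw 3.14 -> shift [-0.4  0.4  0.2] rotvec [-0.005 -0.002 -0.001] j6 0.3 F [0.1 1.1 6.5] w 13.4 g 58.4
```

Call:
send_rows(
  series=[
    [[0,0,-30],[0,0,0],8],
    [[0,0,-40],[0,0,0],8],
    [[0,0,-25],[0,0,0],8],
    [[4,-43,0],[0,0,0],8],
    [[4,-43,0],[0,0,0],8],
    [[4,-43,0],[0,0,0],8],
    [[4,-42,0],[0,0,0],8],
    [[0,0,0],[0,0,0],8],
  ],
)

```text
clock: 29.95
position: [601.3, -319.1, 186.1]
ee_rot: [-0.707, 0.707, -0.0, 0.0]
contact_force: [-0.9, 1.0, -1.8]
gripper_width: 13.5
grasp_force: 59.6
```

Call:
send_rows(
  series=[
    [[0,0,0],[0,0,0],8],
    [[0,0,0],[0,0,0],8],
    [[0,0,0],[0,0,0],8],
  ],
)

```text
clock: 30.25
position: [596.4, -319.2, 188.7]
ee_rot: [-0.706, 0.708, -0.0, 0.0]
contact_force: [-0.4, 0.9, -0.0]
gripper_width: 13.7
grasp_force: 59.6
```

Run:
```python
from h import *
p=st()[1];C,im=shot("wrist","w10");E=eyelets(C,im)
go((600,-321,185),np.pi);p=st()[1]
print("cap",end="");cap(C,im,p[:2],z=p[2]+51,r=40)
print("tip expected px",proj(C,(p[0],p[1],p[2]-85)).round(1))
c=proj(C,(p[0],p[1],p[2]-85)).astype(int);cv2.imwrite("pics/w10c.png",cv2.resize(im[c[1]-60:c[1]+60,c[0]-80:c[0]+80],None,fx=5,fy=5,interpolation=2));print(c)
```

```text
eyelet px [318.5 231.5] [21.4 21.6] -> [ 599.  -322.1   75. ]
t 30.3 pos [ 596.5 -319.3  188.9] yaw 3.139 -> shift [ 1.7 -3.5  3.9] rotvec [-0.001 -0.    -0.003] j6 0.25 F [-0.2  0.  -0.9] w 13.7 g 59.6
capcap px [322.8, 398.2] [296, 368, 55, 57, 2479] diam mm 16.6 -> [ 596.  -315.2  239.9]
tip expected px [322.  247.3]
[321 247]
```

View pics/w10c.png

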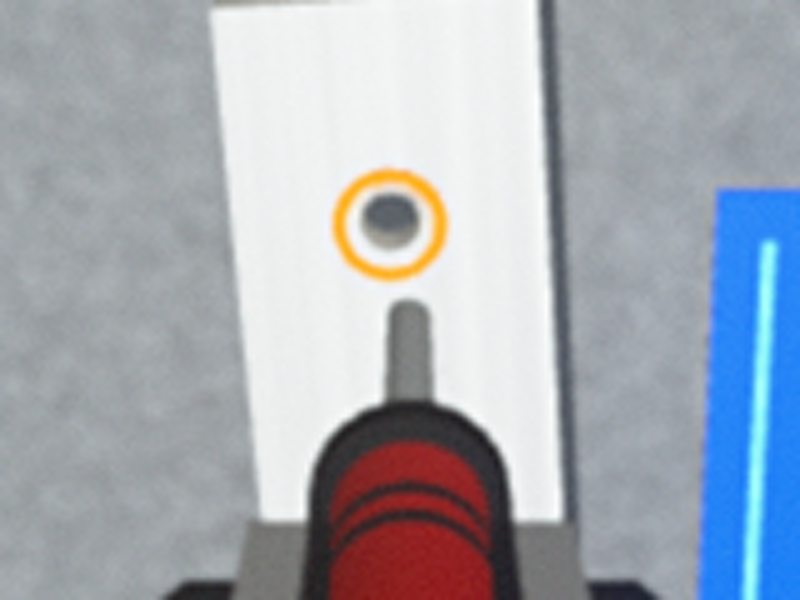

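```bash
cat >> h.py <<'E'
def tip(C,im,p,dz=85.2):
    """held driver's tip seen over the white strip; p=TCP"""
    z=p[2]-dz;c=proj(C,(p[0],p[1],z));f=C[0][0,0]/(C[1]@np.array([p[0],p[1],z])+C[2])[2]
    g=cv2.cvtColor(im,cv2.COLOR_BGR2GRAY);x0,y0=int(c[0])-14,int(c[1])-9
    m=(g[y0:y0+26,x0:x0+28]<165).astype(np.uint8);n,l,s,ce=cv2.connectedComponentsWithStats(m)
    k=l[24][l[24]>0];k=np.bincount(k).argmax();ys,xs=np.nonzero(l==k);t=ys.min();w=xs[(ys>t)&(ys<t+8)].mean()
    q=(x0+w,y0+t-.3+1.5*f*.95);X=plane(C,q,z);print("tip px",np.round(q,1),"->",X.round(1),"rel TCP",(X-p)[:2].round(1));return X
E
python3 - <<'E'
from h import *
C=cam("wrist");im=cv2.imread("pics/w10.png");p=st()[1];T=tip(C,im,p);E=eyelets(C,im)[0];d=(E-T)[:2];print(d)
go((p[0]+d[0],p[1]+d[1],170),np.pi)
E
```

```text
tip px [322.4 248.9] -> [ 596.4 -318.2  103.7] rel TCP [-0.1  1.1]
eyelet px [318.5 231.5] [21.4 21.6] -> [ 599.2 -322.1   75. ]
[ 2.80425377 -3.93836941]
t 30.3 pos [ 596.5 -319.3  188.9] yaw 3.139 -> shift [ 3.9 -2.8 18.9] rotvec [-0.001 -0.    -0.003] j6 0.25 F [-0.2  0.  -0.9] w 13.7 g 59.6
```

Call:
send_rows(
  series=[
    [[4,-3,12],[0,0,-0.003],8],
    [[0,0,0],[0,0,0],8],
    [[0,0,0],[0,0,0],8],
    [[0,0,0],[0,0,0],8],
  ],
)

```text
clock: 30.7
position: [600.4, -323.3, 175.9]
ee_rot: [0.707, -0.707, -0.0, 0.0]
contact_force: [0.1, 0.1, -0.5]
gripper_width: 13.3
grasp_force: 59.6
```

```bash
cat > m.py <<'E'
from h import *
import sys
p=st()[1];C,im=shot("wrist");T=tip(C,im,p,float(sys.argv[1]) if len(sys.argv)>1 else 85.2);E=eyelets(C,im)
E=min(E,key=lambda e:np.linalg.norm(e[:2]-p[:2]));d=(E-T)[:2];print("need",d.round(1))
go((p[0]+d[0],p[1]+d[1],100.2),np.pi)
E
python3 m.py
```

```text
tip px [324.4 239.9] -> [ 598.9 -328.3   90.7] rel TCP [-1.5 -5. ]
eyelet px [324.1 242.1] [20.8 21.8] -> [ 599.  -322.1   75. ]
eyelet px [335.3 405.1] [15.1 19.1] -> [ 590.1 -186.2   75. ]
need [0.1 6.2]
t 30.75 pos [ 600.6 -323.3  176. ] yaw -3.141 -> shift [-6.2  0.  75.8] rotvec [-0.    -0.     0.001] j6 0.26 F [ 0.7  0.4 -0.1] w 13.3 g 59.6
```

Call:
send_rows(
  series=[
    [[0,1.5,10],[0,0,0],8],
    [[0,0,10],[0,0,0],8],
    [[0,0,5],[0,0,0],8],
    [[0,0,0],[0,0,0],8],
    [[0,0,0],[0,0,0],8],
  ],
)

```text
clock: 31.25
position: [599.0, -323.2, 150.7]
ee_rot: [0.708, -0.707, -0.0, 0.0]
contact_force: [-0.1, 0.5, 0.3]
gripper_width: 13.8
grasp_force: 59.6
```

Run:
```python
from h import *
go((599.2,-323.3,100.2),np.pi)
```

```text
t 31.25 pos [ 599.  -323.2  150.7] yaw -3.14 -> shift [ 0.1 -0.2 50.5] rotvec [ 0.    -0.     0.001] j6 0.26 F [-0.1  0.5  0.3] w 13.8 g 59.6
```

Call:
send_rows(
  series=[
    [[0,0,15],[0,0,0],8],
    [[0,0,15],[0,0,0],8],
    [[0,0,12],[0,0,0],8],
    [[0,0,5],[0,0,0],8],
    [[0,0,0],[0,0,0],8],
    [[0,0,0],[0,0,0],8],
  ],
)

```text
clock: 31.85
position: [599.5, -323.4, 104.6]
ee_rot: [0.708, -0.707, 0.001, -0.0]
contact_force: [-0.5, 0.2, -0.4]
gripper_width: 13.5
grasp_force: 59.6
```

Run:
```python
from h import *
go((599.2,-323.3,100.2),np.pi)
```

```text
t 31.85 pos [ 599.5 -323.4  104.6] yaw -3.14 -> shift [-0.1  0.3  4.4] rotvec [-0.001 -0.001  0.001] j6 0.26 F [-0.5  0.2 -0.4] w 13.5 g 59.6
```

Call:
send_rows(
  series=[
    [[0,0,4],[0,0,0],8],
    [[0,0,0],[0,0,0],8],
    [[0,0,0],[0,0,0],40],
    [[0,0,0],[0,0,0],50],
    [[0,0,0],[0,0,0],50],
    [[0,0,-20],[0,0,0],50],
    [[0,0,-40],[0,0,0],60],
    [[0,0,-40],[0,0,0],60],
  ],
)

```text
clock: 32.65
position: [598.4, -323.1, 200.3]
ee_rot: [0.707, -0.707, -0.001, 0.001]
contact_force: [1.3, -0.4, 0.1]
gripper_width: 60.2
grasp_force: 0.0
```

Call:
send_rows(
  series=[
    [[-16,43,0],[0,0,0],60],
    [[-16,43,0],[0,0,0],60],
    [[-16,43,0],[0,0,0],60],
    [[-16,43,0],[0,0,0],60],
    [[0,0,0],[0,0,0],60],
    [[0,0,0],[0,0,0],60],
  ],
)

```text
clock: 33.25
position: [426.4, -259.3, 200.9]
ee_rot: [0.708, -0.707, 0.001, -0.0]
contact_force: [0.5, -0.3, 0.8]
gripper_width: 59.8
grasp_force: 0.0
```

Run:
```python
from h import *
C,im=shot("wrist","w11");X=cap(C,im,(427,-258))
go((X[0],X[1],95),np.pi)
cap(C,im,(599,-322),z=151);eyelets(C,im)
```

```text
cap px [322.3, 264.9] [310, 254, 25, 22, 392] diam mm 12.8 -> [ 426.3 -258.4  146. ]
t 33.3 pos [ 427.6 -259.6  200.9] yaw -3.14 -> shift [ -1.3   1.5 105.8] rotvec [-0.002 -0.001  0.001] j6 0.22 F [ 0.1 -0.8  0.3] w 59.8 g 0.0
no cap [-16.79618943 150.97881823]
eyelet px [ 92.7 207.1] [19.3 23.4] -> [ 596.7 -277.6   75. ]
eyelet px [106.9 264.4] [18.  21.6] -> [ 593.8 -232.5   75. ]
eyelet px [119.9 316.6] [16.7 20.5] -> [ 590.9 -187.4   75. ]
```

Call:
send_rows(
  series=[
    [[-1,1,45],[0,0,0],60],
    [[0,0,35],[0,0,0],50],
    [[0,0,26],[0,0,0],40],
    [[0,0,0],[0,0,0],40],
    [[0,0,0],[0,0,0],8],
    [[0,0,0],[0,0,0],8],
    [[0,0,0],[0,0,0],8],
    [[0,0,0],[0,0,0],8],
  ],
)

```text
clock: 34.1
position: [427.0, -258.6, 95.3]
ee_rot: [0.708, -0.707, 0.001, -0.001]
contact_force: [0.2, 0.2, 0.3]
gripper_width: 13.5
grasp_force: 58.4
```

Run:
```python
from h import *
go((426,-258.5,95),np.pi)
```

```text
t 34.1 pos [ 427.  -258.6   95.3] yaw -3.14 -> shift [-0.1  1.   0.3] rotvec [-0.003 -0.001  0.001] j6 0.22 F [0.2 0.2 0.3] w 13.5 g 58.4
```

Call:
send_rows(
  series=[
    [[0,0,-30],[0,0,0],8],
    [[0,0,-40],[0,0,0],8],
    [[0,0,-25],[0,0,0],8],
    [[4,-43,0],[0,0,0],8],
    [[4,-43,0],[0,0,0],8],
    [[4,-43,0],[0,0,0],8],
    [[2,-41,0],[0,0,0],8],
    [[0,0,0],[0,0,0],8],
  ],
)

```text
clock: 34.9
position: [600.0, -272.1, 187.7]
ee_rot: [0.708, -0.706, 0.001, -0.0]
contact_force: [-0.7, -0.2, -1.8]
gripper_width: 13.4
grasp_force: 59.6
```

Call:
send_rows(
  series=[
    [[0,0,0],[0,0,0],8],
    [[0,0,0],[0,0,0],8],
    [[0,0,0],[0,0,0],8],
  ],
)

```text
clock: 35.2
position: [594.9, -272.2, 189.7]
ee_rot: [0.707, -0.707, 0.0, -0.0]
contact_force: [0.8, 0.0, -0.8]
gripper_width: 13.4
grasp_force: 59.6
```

```bash
python3 m.py 85.3
python3 - <<'E'
from h import *
C,im=shot("wrist","w12");cap(C,im,(599,-322),z=151)
E
```

```text
tip px [323.1 249.9] -> [ 594.3 -270.4  104.4] rel TCP [-0.6  1.8]
eyelet px [320.7 228.3] [21.2 22. ] -> [ 596.  -277.2   75. ]
need [ 1.7 -6.8]
t 35.25 pos [ 595.  -272.2  189.8] yaw -3.141 -> shift [ 6.8 -1.5 89.6] rotvec [-0.001 -0.     0.001] j6 0.18 F [-0.  -0.2 -0.7] w 13.2 g 59.6
cap px [312.3, 181.9] [281, 147, 65, 65, 2697] diam mm 28.7 -> [ 599.7 -320.7  151. ]
```

Call:
send_rows(
  series=[
    [[6.5,-1.5,5],[0,0,0],8],
    [[0,0,10],[0,0,0],8],
    [[0,0,5],[0,0,0],8],
    [[0,0,0],[0,0,0],8],
    [[0,0,0],[0,0,0],8],
  ],
)

```text
clock: 35.8
position: [597.3, -278.7, 168.5]
ee_rot: [0.708, -0.707, -0.0, 0.0]
contact_force: [0.6, -0.4, -0.3]
gripper_width: 13.2
grasp_force: 59.6
```

Run:
```python
from h import *
go((596.7,-279,100.3),np.pi);C,im=shot("wrist");eyelets(C,im)
```

```text
t 35.8 pos [ 597.3 -278.7  168.5] yaw -3.14 -> shift [ 0.3  0.6 68.2] rotvec [ 0.001 -0.     0.001] j6 0.19 F [ 0.6 -0.4 -0.3] w 13.2 g 59.6
eyelet px [324.  245.6] [21.2 22.6] -> [ 596.  -277.2   75. ]
```

Call:
send_rows(
  series=[
    [[0,0.5,8],[0,0,0],8],
    [[0,0,8],[0,0,0],8],
    [[0,0,5],[0,0,0],8],
    [[0,0,0],[0,0,0],8],
  ],
)

```text
clock: 36.25
position: [596.2, -278.4, 146.4]
ee_rot: [0.707, -0.707, -0.001, 0.001]
contact_force: [0.9, -0.3, -0.9]
gripper_width: 13.3
grasp_force: 59.6
```

Call:
send_rows(
  series=[
    [[0,0,12],[0,0,0],8],
    [[0,0,12],[0,0,0],8],
    [[0,0,12],[0,0,0],8],
    [[0,0,6],[0,0,0],8],
    [[0,0,0],[0,0,0],8],
    [[0,0,0],[0,0,0],8],
  ],
)

```text
clock: 36.85
position: [597.1, -278.8, 105.9]
ee_rot: [0.708, -0.707, 0.0, 0.0]
contact_force: [-0.3, -0.5, 0.4]
gripper_width: 13.5
grasp_force: 59.7
```

Run:
```python
from h import *
go((596.7,-279,100.3),np.pi)
```

```text
t 36.85 pos [ 597.1 -278.8  105.9] yaw -3.14 -> shift [0.2 0.4 5.6] rotvec [-0.    -0.     0.001] j6 0.19 F [-0.3 -0.5  0.4] w 13.5 g 59.7
```

Call:
send_rows(
  series=[
    [[0,0,5],[0,0,0],8],
    [[0,0,0],[0,0,0],8],
    [[0,0,0],[0,0,0],40],
    [[0,0,0],[0,0,0],50],
    [[0,0,0],[0,0,0],50],
    [[0,0,-20],[0,0,0],50],
    [[0,0,-40],[0,0,0],60],
    [[0,0,-40],[0,0,0],60],
  ],
)

```text
clock: 37.65
position: [596.5, -278.6, 201.5]
ee_rot: [0.707, -0.707, -0.001, 0.001]
contact_force: [1.8, -0.3, -0.1]
gripper_width: 59.7
grasp_force: 0.0
```

Call:
send_rows(
  series=[
    [[-16,43,0],[0,0,0],60],
    [[-17,43,0],[0,0,0],60],
    [[-17,43,0],[0,0,0],60],
    [[-16,43,0],[0,0,0],60],
    [[0,0,0],[0,0,0],60],
    [[0,0,0],[0,0,0],60],
  ],
)

```text
clock: 38.25
position: [424.5, -212.8, 202.0]
ee_rot: [0.708, -0.707, 0.001, -0.001]
contact_force: [0.2, 0.1, 1.3]
gripper_width: 59.9
grasp_force: 0.0
```

Run:
```python
from h import *
C,im=shot("wrist","w13");X=cap(C,im,(424.5,-212.5))
go((X[0],X[1],95),np.pi);eyelets(C,im)
```

```text
cap px [323.1, 261.7] [313, 251, 21, 22, 387] diam mm 12.7 -> [ 424.  -213.4  146. ]
t 38.3 pos [ 425.6 -213.   201.9] yaw -3.14 -> shift [  0.3   1.9 106.9] rotvec [-0.003 -0.001  0.001] j6 0.12 F [ 0.3  0.2 -0. ] w 60.3 g 0.0
eyelet px [ 94.9 204.6] [19.4 23.4] -> [ 593.6 -232.7   75. ]
eyelet px [108.9 261.7] [18.1 21.5] -> [ 590.7 -187.7   75. ]
```

Call:
send_rows(
  series=[
    [[0,1.5,45],[0,0,0],60],
    [[0,0,35],[0,0,0],50],
    [[0,0,27],[0,0,0],40],
    [[0,0,0],[0,0,0],40],
    [[0,0,0],[0,0,0],8],
    [[0,0,0],[0,0,0],8],
    [[0,0,0],[0,0,0],8],
    [[0,0,0],[0,0,0],8],
  ],
)

```text
clock: 39.1
position: [424.6, -213.1, 95.3]
ee_rot: [0.708, -0.707, 0.001, -0.001]
contact_force: [0.6, -0.6, 3.1]
gripper_width: 13.4
grasp_force: 58.4
```

Run:
```python
from h import *
go((593.8,-227.5,190),np.pi)
```

```text
t 39.1 pos [ 424.6 -213.1   95.3] yaw -3.14 -> shift [  14.7 -169.6  -94.1] rotvec [-0.003 -0.001  0.001] j6 0.12 F [ 0.6 -0.6  3.1] w 13.4 g 58.4
```

Call:
send_rows(
  series=[
    [[0,0,-30],[0,0,0],8],
    [[0,0,-40],[0,0,0],8],
    [[0,0,-25],[0,0,0],8],
    [[4,-43,0],[0,0,0],8],
    [[4,-43,0],[0,0,0],8],
    [[4,-43,0],[0,0,0],8],
    [[2,-41,0],[0,0,0],8],
    [[0,0,0],[0,0,0],8],
  ],
)

```text
clock: 39.9
position: [597.4, -226.7, 187.9]
ee_rot: [0.708, -0.706, 0.001, -0.0]
contact_force: [-1.4, 0.1, -0.4]
gripper_width: 13.6
grasp_force: 59.6
```

Call:
send_rows(
  series=[
    [[0,0,0],[0,0,0],8],
    [[0,0,0],[0,0,0],8],
    [[0,0,0],[0,0,0],8],
  ],
)

```text
clock: 40.2
position: [592.4, -226.7, 189.7]
ee_rot: [0.707, -0.707, 0.0, -0.0]
contact_force: [-0.0, -0.3, -0.0]
gripper_width: 13.4
grasp_force: 59.6
```

```bash
python3 m.py 85.3
```

```text
tip px [323.1 248.9] -> [ 591.7 -225.5  104.4] rel TCP [-0.6  1.2]
eyelet px [321.4 227.4] [21.3 21.8] -> [ 592.9 -232.3   75. ]
eyelet px [361.2 326.5] [49.1 61.8] -> [ 561.9 -152.1   75. ]
need [ 1.2 -6.8]
t 40.25 pos [ 592.5 -226.7  189.8] yaw -3.141 -> shift [ 6.8 -1.  89.6] rotvec [-0.001 -0.     0.001] j6 0.11 F [ 0.  -0.6 -0.9] w 13.5 g 59.6
```

Call:
send_rows(
  series=[
    [[6.5,-1,5],[0,0,0],8],
    [[0,0,10],[0,0,0],8],
    [[0,0,5],[0,0,0],8],
    [[0,0,0],[0,0,0],8],
    [[0,0,0],[0,0,0],8],
  ],
)

```text
clock: 40.75
position: [594.3, -233.2, 168.5]
ee_rot: [0.707, -0.707, -0.0, 0.0]
contact_force: [0.6, -0.0, -0.7]
gripper_width: 13.4
grasp_force: 59.6
```

Run:
```python
from h import *
go((593.5,-233.5,100.3),np.pi);C,im=shot("wrist");eyelets(C,im)
```

```text
t 40.75 pos [ 594.3 -233.2  168.5] yaw -3.14 -> shift [ 0.3  0.7 68.2] rotvec [ 0.001 -0.     0.001] j6 0.12 F [ 0.6 -0.  -0.7] w 13.4 g 59.6
eyelet px [323.9 244.9] [21.2 22.7] -> [ 593.  -232.2   75. ]
eyelet px [322.5 328.5] [0. 1.] -> [ 594.  -169.1   75. ]
eyelet px [325.  332.5] [0. 1.] -> [ 592.2 -165.8   75. ]
eyelet px [311.9 337.8] [ 5.3 19.4] -> [ 601.8 -161.5   75. ]
eyelet px [343.  356.5] [ 3.  14.7] -> [ 578.9 -145.8   75. ]
```

Call:
send_rows(
  series=[
    [[0.5,0.7,8],[0,0,0],8],
    [[0,0,8],[0,0,0],8],
    [[0,0,5],[0,0,0],8],
    [[0,0,0],[0,0,0],8],
  ],
)

```text
clock: 41.2
position: [592.9, -233.5, 146.4]
ee_rot: [0.707, -0.707, -0.001, 0.001]
contact_force: [0.7, 0.2, -0.9]
gripper_width: 13.6
grasp_force: 59.6
```

Call:
send_rows(
  series=[
    [[0,0,12],[0,0,0],8],
    [[0,0,12],[0,0,0],8],
    [[0,0,12],[0,0,0],8],
    [[0,0,6],[0,0,0],8],
    [[0,0,0],[0,0,0],8],
    [[0,0,0],[0,0,0],8],
  ],
)

```text
clock: 41.8
position: [593.9, -233.8, 105.9]
ee_rot: [0.708, -0.707, 0.0, 0.0]
contact_force: [0.4, -0.9, -0.2]
gripper_width: 13.9
grasp_force: 59.7
```

Run:
```python
from h import *
go((593.5,-233.5,100.3),np.pi)
```

```text
t 41.8 pos [ 593.9 -233.8  105.9] yaw -3.14 -> shift [-0.3  0.4  5.6] rotvec [-0.    -0.     0.001] j6 0.12 F [ 0.4 -0.9 -0.2] w 13.9 g 59.7
```

Now release, rise, back off, and check everything with the three cameras.

Call:
send_rows(
  series=[
    [[0,0,5],[0,0,0],8],
    [[0,0,0],[0,0,0],8],
    [[0,0,0],[0,0,0],40],
    [[0,0,0],[0,0,0],50],
    [[0,0,0],[0,0,0],50],
    [[0,0,-20],[0,0,0],50],
    [[0,0,-40],[0,0,0],60],
    [[0,0,-40],[0,0,0],60],
  ],
)

```text
clock: 42.6
position: [593.2, -233.6, 201.5]
ee_rot: [0.707, -0.707, -0.001, 0.001]
contact_force: [1.1, -0.2, 0.7]
gripper_width: 59.9
grasp_force: 0.0
```

Call:
send_rows(
  series=[
    [[-35,35,-10],[0,0,0],60],
    [[-35,35,-10],[0,0,0],60],
    [[-35,35,-10],[0,0,0],60],
    [[-35,35,-10],[0,0,0],60],
    [[0,30,0],[0,0,0],60],
    [[0,0,0],[0,0,0],60],
    [[0,0,0],[0,0,0],60],
  ],
)

```text
clock: 43.3
position: [425.0, -95.1, 241.4]
ee_rot: [0.708, -0.706, 0.001, -0.001]
contact_force: [-0.0, 0.8, -0.1]
gripper_width: 59.8
grasp_force: 0.0
```

Run:
```python
from h import *
go((0,0,0))
S,s=shot("scene","s14");D,d=shot("side","d14");C,w=shot("wrist","w14")
P=lambda X:(proj(S,X).round(1),proj(D,X).round(1))
print("dial",proj(S,(626.5,304.5,100)).round(0))
for k,z in(("L",18),("M",36),("S",54)):
    for nm,Q,im in(("sc",S,s),("sd",D,d)):print(nm,end=" ");ring(Q,im,k,(589.7,13.7),z=z,r=24)
a=cv2.resize(s[150:300,130:350],None,fx=1.8,fy=1.8);b=cv2.resize(s[280:380,420:560],(396,270))
c=cv2.resize(d[230:380,280:440],None,fx=2.6,fy=3.6)[:540,:400]
v=np.vstack([a[:270,:396],b[:,:396]]);cv2.imwrite("pics/f14.png",np.hstack([v,c]));print(v.shape,c.shape)
```

```text
t 43.3 pos [425.  -95.1 241.4] yaw -3.14 -> shift [-95.8 425.4 240.4] j6 -0.15 F [-0.   0.8 -0.1] w 59.8 g 0.0
dial [476. 317.]
sc L px [320.3 270.1] [24. 29.] -> [591.7  15.8  18. ] n 89 mm/px 1.9
sd L px [324.4 260.8] [14.3 25.8] -> [588.1   2.6  18. ] n 67 mm/px 2.01
sc M px [319.5 263.9] [23.1 23.6] -> [590.9  13.6  36. ] n 57 mm/px 1.88
sd M px [325.4 255. ] [ 8.6 21.2] -> [588.2  -4.1  36. ] n 59 mm/px 1.98
sc S px [319.4 258.3] [19.8 20.5] -> [590.9  13.6  54. ] n 93 mm/px 1.85
sd S px [325.4 247. ] [ 6.7 17.1] -> [588.5  -3.1  54. ] n 47 mm/px 1.97
(540, 396, 3) (540, 400, 3)
```

View pics/f14.png

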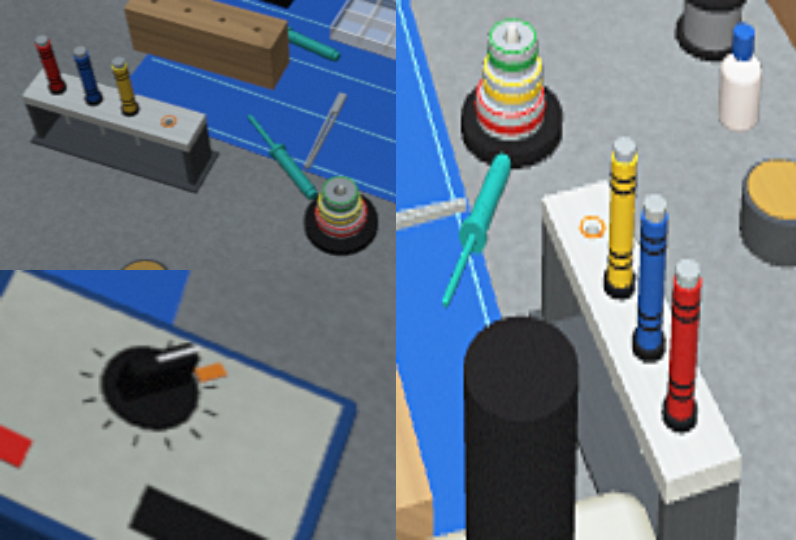

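The final view shows red, blue and yellow upright with their flanges on the strip. The three rings are nested on the post and the dial pointer is at the orange mark.

```bash
python3 -c "
from bench import job_done
print(job_done())"
```

```text
the job is handed in; nothing more can be done
None
```

I handed the job in after about 43 s on the robot clock: dial at the cool-down mark, all three rings stacked on the post, and the red, blue and yellow drivers hanging in the rack (no white driver was present); the final images look right, but no verdict came back.

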